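Load a charged battery pack into a spring-contact cradle

ROBOT

A 7-joint arm with a two-finger parallel gripper is mounted at the origin on a cart in front of the work surface, level with it; the furniture and walls round the work are solid. World frame = base frame: x ahead of the robot, y to its left, z up, the work surface at z = 0. Lengths are in m, angles in rad, forces in N, time in s.
With the tool pointing down it reaches from about 0.4 to 0.85 m from the base axis. Payload 10.4 kg.
Tool frame: the origin (TCP) lies on the centre line of the jaws, within the pads' length; the fingertips stand 22 mm ahead of it and the grasp point (between the pads) lies 3 mm ahead of it; z points along the fingers, y is the direction in which the jaws open and shut (so a half turn about z gives the same grasp; the last joint's range is limited). The gripper opens to 85 mm and grips with 20 to 120 N. Pads are 22 mm wide; open, the fingers measure 114 mm over their backs; the gripper's body (76 mm by 85 mm) begins 54 mm behind the grasp point. The pads swing forward as they close: fully open they stand 13 mm farther back than shut.
Start: joints at [1.078, 0.332, -0.065, 1.46, 0.022, 1.35, -0.088], TCP at [0.283, -0.557, 0.253] pointing down, gripper open.
Joint ranges: [-2.6, 2.6], [-0.5, 2.12], [-1.47, 1.34], [0.16, 2.42], [-1.27, 4.41], [0.06, 2.06], [-2.6, 2.6]. Speed limits (rad/s): [2.22, 2.22, 2.79, 2.79, 3.14, 3.14, 3.14].

INTERFACE

Orientations are given as a unit quaternion [x, y, z, w].
In Python, from workcell import manip gives the robot as it stands. The module is installed in compiled form; this text tells all that it offers.
- The arm moves only by the shell command python3 -m crank 'ROWS' [FORCE]. ROWS is JSON, a list of rows, each a list of 3 entries, a list of its own where there are three numbers: the opening, from -1 (shut) to 1 (fully open), then the shift along the tool's x, y, z normalised to -1 to 1, where 1 is 80 mm, then the turn, a rotation vector about the tool's x, y, z normalised to -1 to 1, where 1 is pi/4 rad. In form: [[jaw, [tx, ty, tz], [ax, ay, az]], ...]. A call has exactly 5 rows; each row shifts and turns the commanded pose from where the row before left it, along the tool's axes as they then stand; what a row does not reach is not made up. A row lasts 1/10 s, in which the tool goes at most 50 mm and 8.59 degrees, less where a joint would pass 70% of its speed; a pose out of reach is approached as far as the arm can. A call with a number of a shift or a turn outside -1 to 1 is refused whole. A call with a gripper value outside its range is refused whole. The fingers move at their own pace and stop on an object; FORCE is the grip in N (left out, the last holds). Time passes only in rows, so rows that do not move let the fingers close, or fill a call up. It gives the time, the measured TCP pose, the force and the opening at its end, in the units of the state.
- manip.get_obs(): the state, without advancing time (a new reading comes with each control period).
- manip.camera(name): name is "side" or "top"; returns the picture (480x640x3 uint8, blue, green, red); there is no depth.
- manip.camera_info(name): a dict with "K" (3x3 intrinsics, pixels), "k1" (the pictures are not rectified: a ray, as slopes to the right and down, at radius r is drawn at 1 + k1 r^2 times it, then the intrinsics apply), "camera_from_world" (4x4, takes a point from world to camera coordinates). Camera axes: x right, y down, z forward; pixel columns grow to the right and rows downward; lengths in m; the calibration is good to about 2 mm. A picture is of the moment at which its call begins. camera_info takes no time and is no camera call.
- manip.hand_in(): hands the job in, once; it reports no verdict.
The state is a dict: "clock": time; "joint_pos": joint angles; "joint_velocities": joint speeds; "tau": joint torques, N m; "position": TCP position; "ee_rot": TCP orientation; "ft_force": force on the tool from outside, world axes, zero at the start; "torque": the same for the moment, N m; "grip_width": opening from 0.0 (shut) to 1.0 (fully open).
Only numpy, scipy, OpenCV 4.12 (cv2) and the standard library are available. Lean on these libraries where they do the work, as an engineer would, in place of code of your own. Each camera call takes 0.05 s, during which the arm holds its last target.

TASK

Load the charged battery pack (green end) into the grey cradle. First swing the yellow keeper clear of the bay, then lay the pack in with its brass-contact end down inside the bay, facing the spring, and its green end up on the black sill, and let go of it; then push it from the green end against the spring until that end drops in behind the sill, press it fully home, and swing the keeper back all the way across it. Leave the red-ended pack and everything else on the bench where it is.

Things in the scene. Friction and masses are not known exactly. Their poses are not given: they have to be found in the camera images.
- green_pack: charged battery pack, a rigid grey block 110 long (x) x 50 wide (y) x 28 mm high (z), 0.18 to 0.33 kg, black band round the middle; origin at the centre of its underside; its +x end (nose) has two brass contacts, the last 18 mm at its -x end (tail) are green. Starts flat on the bench, in one of two places, its x axis within 1.6 rad of the world x axis
- green_pack_nose (a point): bottom edge of the green pack's nose (brass) end face, middle of its width
- green_pack_tail (a point): bottom edge of the green pack's tail (green) end face, middle of its width
- red_pack: spent battery pack, the same but with a red tail; not wanted, leave it lying
- dock: grey battery cradle fixed to the bench, 190 long (x -85 to 105) x 86 mm wide; origin at bench height under the middle of the bay, x along the bay towards the spring, z up (mm below are in this frame). The seated pack lies flat on the bay floor with x along this x, its origin near x = 0, y = 0, z = 10 (top at z = 38), tail face bearing on the sill's inner face
- bay_floor (a point): middle of the bay floor (cradle 0, 0, 10), axes as the cradle. The bay is 54 mm wide (y -27 to 27) between side walls, outer faces y = +-35, that stand to z = 27 from x = -52 to 31 (tops flared out a little), but to z = 38 at two cheeks, x = -52 to -40
- sill_edge (a point): inner top edge of the solid black sill at the bay's tail end (cradle -55, 0, 24): sill x = -85 to -55, 70 mm wide, flat top 14 mm above the bay floor; the pack's tail rests on this edge before it is pushed
- hood_edge (a point): underside of the near edge of the blue hood (cradle 31, 0, 44), which bridges the bay from x = 31 to 50, top at z = 50; side walls x = 31 to 70 and the solid spring housing behind (x = 70 to 105) stand to z = 44. The pack cannot be dropped in flat: its nose goes in under the hood, tilted nose-down by some 10 degrees
- spring_plate (a joint): compression (m) of the sprung brass contact plate: 0 free (face at cradle x = 43), 0.022 at its stop; pushes back with 2 N at once plus 350 N/m: 6 N at 0.012, where the seated pack holds it. About 0.015 lets the tail clear the sill. Friction can hold the tail up: push it down, from above, with some 5 to 20 N
- spring_face (a point): centre of the spring plate's face (46 mm wide, z = 13 to 43 mm), moves with it
- keeper (a joint): angle (rad) of the yellow keeper: 0 = across the bay over the pack's tail, pointing to cradle -y (a stop); grows as it swings level, clockwise from above, out over the sill: 1.57 points to cradle -x, clear of the bay; 2.4 is the other stop. Starts at 0 to 0.5; stays where left (0.03 N m). Bar 14 mm wide, reaching 70 mm from its pivot, z = 41 to 47
- keeper_pivot (a point): pivot of the keeper, on a steel post of 16 mm diameter beside the bay (cradle x = -46, y = 46, z = 41 mm)
- keeper_post (a point): the keeper's black push post, 12 mm in diameter, 60 mm from the pivot, standing up from the bar to z = 76 mm; this point on its axis at z = 61 mm
- spray_bottle: white spray bottle, 47 mm in diameter, 137 mm high, stands on the bench; origin under it; leave it alone
- media_bottle: bottle with a red cap, 71 mm in diameter, 156 mm high; origin under it; leave it alone
- jar: white jar with a blue cap, 76 mm in diameter, 150 mm high; origin under it; leave it alone
- petri: petri dish, 60 mm in diameter, 15 mm high, on the bench; leave it alone
- spatula: flat wooden spatula, 16 x 176 x 8 mm, lying along its y on the bench; leave it alone
Mind the look-alikes: they are no part of the job. Leave any brown or purple look-alike of the green_pack alone.

How it is judged:
On the way, in this order (a step that is already met when the one before it is completed fails the run):
1. the keeper is swung clear of the bay (1.35 rad or more) (value of joint keeper above 1.35 rad), for 0.2 s.
2. the green pack lies by itself in the bay, nose down on the floor and towards the spring, tail up on the sill, not touched (z of green_pack_nose in the frame of dock below 0.017 m and z of green_pack_tail in the frame of dock between 0.021 and 0.042 m and x of green_pack_nose in the frame of dock between 0 and 0.05 m and y of green_pack_nose in the frame of dock between -0.006 and 0.006 m and y of green_pack_tail in the frame of dock between -0.01 and 0.01 m and contact force between the fingers and green_pack below 0.1 N and linear speed of green_pack below 0.02 m/s), for 0.2 s.
3. the pack is pushed against the spring and its tail has dropped in behind the sill, flat on the bay floor (x of green_pack_nose in the frame of dock between 0.051 and 0.06 m and x of green_pack_tail in the frame of dock between -0.06 and -0.05 m and y of green_pack_nose in the frame of dock between -0.005 and 0.005 m and y of green_pack_tail in the frame of dock between -0.005 and 0.005 m and z of each of green_pack_nose, green_pack_tail in the frame of dock below 0.013 m and angle between green_pack's own z axis and vertical below 0.05 rad and value of joint spring_plate above 0.008 m), for 0.2 s.
At the end, for the whole second after the job is handed in: Green pack flat in the bay (ends within 3 mm of the floor, tilt under 0.05 rad) and within 5 mm of its place, nose to the spring, spring compressed over 8 mm; keeper across it (under 0.15 rad); pack released and at rest; red pack moved under 15 mm, the rest under 20 mm (all of step 3 and value of joint keeper below 0.15 rad and contact force between the fingers and green_pack below 0.1 N and linear speed of green_pack below 0.02 m/s and distance of red_pack from where it was at the start of the episode below 0.015 m and distance of each of spray_bottle, media_bottle, jar, petri, spatula from where it was at the start of the episode below 0.02 m); the robot touches nothing.
It fails at once if the red pack is moved by 15 mm (distance of red_pack from where it was at the start of the episode above 0.015 m).
It fails at once if a bystander (bottle, jar, dish or spatula) is moved by 20 mm or knocked over (distance of any of spray_bottle, media_bottle, jar, petri, spatula from where it was at the start of the episode above 0.02 m).
It also fails if it takes over 72 s, if anything falls off the work surface, if the arm or the gripper's body presses on something with over 40 N, if the wrist force passes 120 N, or if a joint passes its speed limit or range.

## Working session

There is one attempt and no reset: what is moved stays moved. The work goes in short steps, Python scripts to look and compute and a shell command to move; the robot and the scene stay as the last step left them, time stands still between calls to the robot, and variables do not carry over. Pictures are saved under pics/ and viewed, and the job is handed in when it is done.

```bash
mkdir -p pics; ls
cat > h.py <<'E'
import numpy as np,cv2
from workcell import manip
from scipy.spatial.transform import Rotation as R
def snap(n,f):
    im=manip.camera(n); cv2.imwrite('pics/'+f,im); return im
def ray(n,u,v):
    c=manip.camera_info(n);K=np.array(c['K']);k1=c['k1'];T=np.array(c['camera_from_world'])
    d=np.linalg.inv(K)@[u,v,1]; xd=d[:2]; x=xd.copy()
    for _ in range(30): x=xd/(1+k1*(x@x))
    Rm=T[:3,:3]; return -Rm.T@T[:3,3], Rm.T@np.array([x[0],x[1],1])
def onz(n,u,v,z):
    o,d=ray(n,u,v); return o+d*(z-o[2])/d[2]
def proj(n,p):
    c=manip.camera_info(n);K=np.array(c['K']);T=np.array(c['camera_from_world'])
    q=T[:3,:3]@np.array(p)+T[:3,3]; x=q[:2]/q[2]; x=x*(1+c['k1']*(x@x)); return (K@[x[0],x[1],1])[:2]
def tri(a,b):
    (n,u,v),(m,s,t)=a,b
    o1,d1=ray(n,u,v);o2,d2=ray(m,s,t)
    A=np.stack([d1,-d2],1); l=np.linalg.lstsq(A,o2-o1,rcond=None)[0]
    p,q=o1+l[0]*d1,o2+l[1]*d2; return (p+q)/2,np.linalg.norm(p-q)
def st():
    o=manip.get_obs(); print('t',round(o['clock'],2),'p',np.round(o['position'],4),'q',np.round(o['ee_rot'],4),'F',np.round(o['ft_force'],1),'w',round(o['grip_width'],3)); print('j',np.round(o['joint_pos'],2)); return o
E
python3 - <<'E'
from h import *
np.set_printoptions(suppress=True,precision=4)
snap('top','t0.png');snap('side','s0.png');o=st();print(R.from_quat(o['ee_rot']).as_matrix())
for n in('top','side'):
    o,d=ray(n,320,240);print(n,o,d, manip.camera_info(n)['k1'])
E
```

```text
pics
t 0.1 p [ 0.2828 -0.557   0.2526] q [ 0.9725  0.2328 -0.0002 -0.0006] F [-0.6 -0.5  0.3] w 1.002
j [ 1.08  0.33 -0.06  1.46  0.02  1.35 -0.09]
[[ 0.8916  0.4528 -0.0006]
 [ 0.4528 -0.8916  0.0011]
 [-0.0001 -0.0013 -1.    ]]
top [ 0.4269 -0.1148  1.443 ] [ 0.0654 -0.0053 -0.9979] -0.08210723856769202
side [ 0.3996 -1.1473  0.8464] [ 0.0925  0.7913 -0.6045] -0.016522936856720623
```

View pics/t0.png

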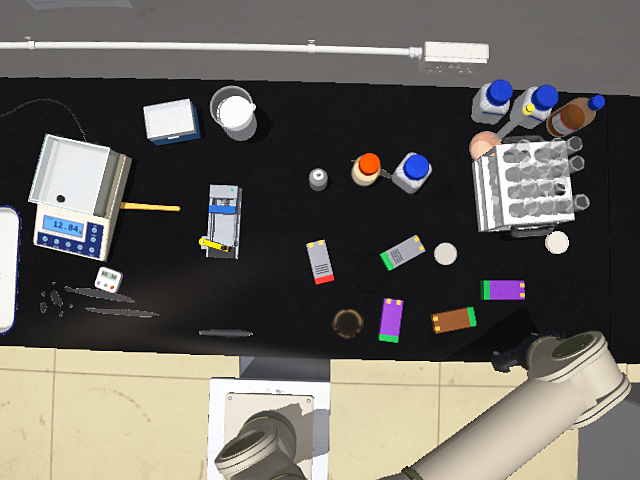

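View pics/s0.png

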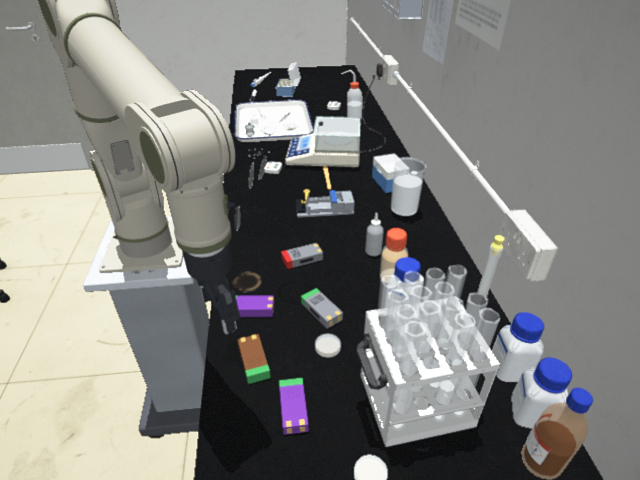

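Top view candidates:
- grey pack with green end (403,252)
- grey pack with red end (320,262)
- purple/green (391,320) and (503,290)
- brown/green (454,320)

The cradle is at (223,221), with the keeper at (212,243). By the description, the green pack is the grey one at (403,252). I'll check it in close crops.

Run:
```python
from h import *
a=cv2.imread('pics/t0.png');s=cv2.imread('pics/s0.png')
r=lambda i,x,y,w,h,W,H:cv2.resize(i[y:y+h,x:x+w],(W,H),interpolation=cv2.INTER_CUBIC)
o=np.zeros((600,800,3),np.uint8)
o[:300,:400]=r(a,370,225,80,60,400,300);o[:300,400:]=r(s,290,280,80,60,400,300)
o[300:,:400]=r(a,185,180,80,60,400,300)[:300];o[300:,400:]=r(s,285,175,80,60,400,300)
cv2.imwrite('pics/c0.png',o)
o=r(a,183,178,88,88,600,600);cv2.imwrite('pics/c1.png',o)
```

```text
(no output)
```

View pics/c0.png

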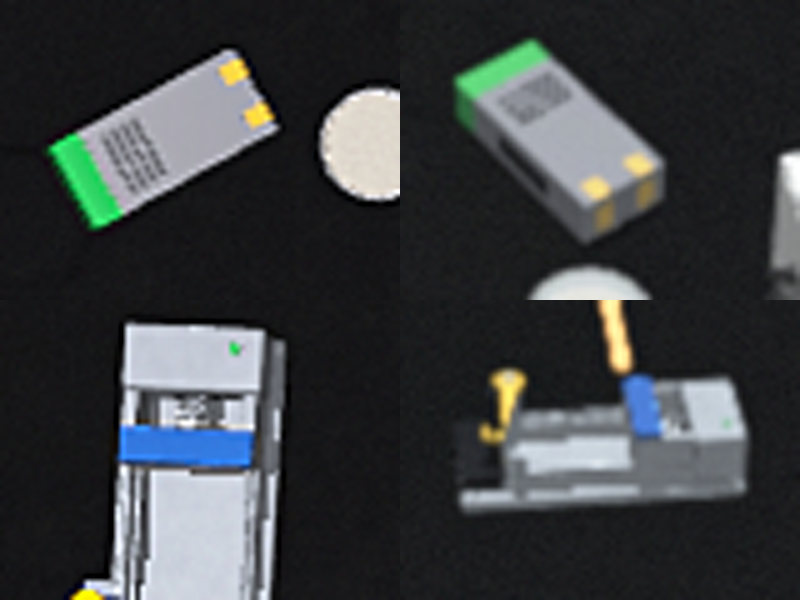

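View pics/c1.png

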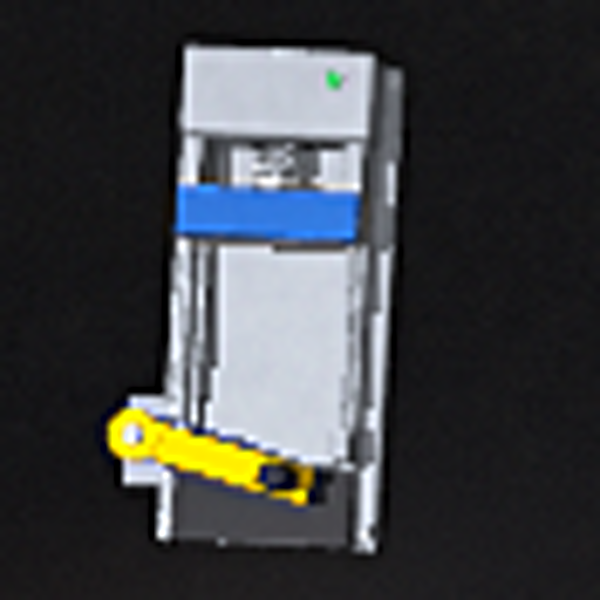

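Crops: the grey pack with the green tail at lower-left and two brass contacts at upper-right is the wanted one; no other candidate is grey with green. The keeper points about 0.2–0.3 rad from across. Next I'll measure.

```bash
cat > dock.py <<'E'
from h import *
np.set_printoptions(suppress=True,precision=4)
f=88/600
c=lambda x,y:(183+(x+.5)*f-.5,178+(y+.5)*f-.5)
P=[((178,183),50,(50,35)),((362,188),50,(50,-35)),((358,241),50,(31,-35)),((176,235),50,(31,35)),
((185,45),44,(105,35)),((375,52),44,(105,-35)),((183,133),44,(70,35)),((362,138),44,(70,-35)),((132,434),47,(-46,46))]
A=[];B=[]
for p,z,q in P:
    w=onz('top',*c(*p),z/1000);A.append(w[:2]);B.append(np.array(q)/1000)
A=np.array(A);B=np.array(B)
a0,b0=A.mean(0),B.mean(0);U,S,Vt=np.linalg.svd((B-b0).T@(A-a0));Rr=Vt.T@U.T
t=a0-Rr@b0;print('dock',t,'yaw',np.arctan2(Rr[1,0],Rr[0,0]),'det',np.linalg.det(Rr));print(np.round((A-(B@Rr.T+t))*1000,1))
E
python3 dock.py
python3 - <<'E'
from h import *
np.set_printoptions(suppress=True,precision=4)
a=cv2.imread('pics/t0.png');s=cv2.imread('pics/s0.png')
h=cv2.cvtColor(a,cv2.COLOR_BGR2HSV)
# pack top face: mask grey/green bright region
for nm,(x,y,w,hh) in dict(green=(372,228,60,45),red=(298,232,40,56)).items():
    m=((a[y:y+hh,x:x+w].max(2)>70)*255).astype(np.uint8)
    m=cv2.morphologyEx(m,cv2.MORPH_CLOSE,np.ones((3,3)))
    cs=max(cv2.findContours(m,0,1)[0],key=cv2.contourArea)
    r=cv2.minAreaRect(cs);b=cv2.boxPoints(r)+[x,y]
    print(nm,r); W=np.array([onz('top',*p,.028) for p in b]);print(b,W);print(np.linalg.norm(W-np.roll(W,1,0),axis=1),W.mean(0))
hs=cv2.cvtColor(s,cv2.COLOR_BGR2HSV)
m=cv2.inRange(h,(20,120,120),(35,255,255));m[:,:185]=0;m[:,260:]=0
print('yel',cv2.boundingRect(m))
# black post vicinity in side
print('spray etc', [ (k,onz('top',*p,z)) for k,p,z in [('spray',(318,175),.137),('media',(369,164),.156),('jar',(416,166),.15),('petri',(445,253),.015)]])
E
```

```text
dock [0.5514 0.1352] yaw -0.012446383334266354 det 0.9999999999999997
[[ 0.1 -0.3]
 [ 1.1 -0.7]
 [-0.2 -0.3]
 [-0.8 -0.8]
 [-0.8  1.4]
 [-0.6 -1.9]
 [ 0.2  0.1]
 [ 1.1  1.3]
 [-0.   1.2]]
green ((30.416505813598633, 24.12092399597168), (19.189128875732422, 42.759342193603516), 61.189208984375)
[[379.0595 254.0173]
 [416.5259 233.4108]
 [425.7735 250.2246]
 [388.3071 270.8311]] [[ 0.4874 -0.2778  0.028 ]
 [ 0.5444 -0.3754  0.028 ]
 [ 0.5009 -0.4005  0.028 ]
 [ 0.4442 -0.3029  0.028 ]]
[0.05   0.113  0.0502 0.1128] [ 0.4942 -0.3391  0.028 ]
red ((21.5294132232666, 29.617647171020508), (42.6862678527832, 19.645383834838867), 75.96376037597656)
[[304.8235 243.2941]
 [323.8824 238.5294]
 [334.2353 279.9412]
 [315.1765 284.7059]] [[ 0.5098 -0.083   0.028 ]
 [ 0.5237 -0.1324  0.028 ]
 [ 0.4165 -0.1625  0.028 ]
 [ 0.4027 -0.1133  0.028 ]]
[0.1112 0.0514 0.1113 0.0511] [ 0.4632 -0.1228  0.028 ]
yel (199, 238, 30, 14)
spray etc [('spray', array([ 0.6711, -0.1123,  0.137 ])), ('media', array([ 0.6982, -0.2345,  0.156 ])), ('jar', array([ 0.6983, -0.3494,  0.15  ])), ('petri', array([ 0.4957, -0.4545,  0.015 ]))]
```

```bash
cat >> h.py <<'E'
D0=np.array([0.5514,0.1352]);DY=-0.0124
def dw(x,y,z):  # dock mm -> world m
    c,s=np.cos(DY),np.sin(DY); return np.array([D0[0]+(c*x-s*y)/1000,D0[1]+(s*x+c*y)/1000,z/1000])
def wd(p):
    c,s=np.cos(DY),np.sin(DY); dx,dy=p[0]-D0[0],p[1]-D0[1]; return np.array([c*dx+s*dy,-s*dx+c*dy,p[2]])*1000
def rot(yaw,tilt=0):
    """tool down, tool x at world yaw, then tilt (rad) about tool y"""
    return R.from_euler('z',yaw)*R.from_euler('x',np.pi)*R.from_euler('y',tilt)
def plan(ptgt,Rt,n=None):
    """rows (tool units) from measured pose, interpolated straight"""
    o=manip.get_obs();p=np.array(o['position']);R0=R.from_quat(o['ee_rot'])
    rv=(R0.inv()*Rt).as_rotvec(); d=np.array(ptgt)-p
    need=int(np.ceil(max(np.linalg.norm(d)/.048,np.linalg.norm(rv)/.145,1)))
    n=n or need
    print('need',need,'n',n,'rot',np.round(rv,3),'d',np.round(d,4))
    for i in range(n):
        Ri=R0*R.from_rotvec(rv*i/n)
        print(i,np.round(Ri.inv().apply(d/n)/.08,3),np.round(rv/n/(np.pi/4),3))
def yaw(q): x=R.from_quat(q).apply([1,0,0]); return np.arctan2(x[1],x[0])
E
python3 - <<'E'
from h import *
np.set_printoptions(suppress=True,precision=1)
f=600/88
for ph in(.15,.2,.25,.3,.35,.4):
    b=lambda r,z:(proj('top',dw(-46-r*np.sin(ph),46-r*np.cos(ph),z))-[183,178])*f
    print(ph,b(0,47),b(60,47),b(60,76),b(70,47))
print(dw(-28,-12,77))
plan(dw(-26,-12,250),rot(.47))
E
```

```text
0.15 [132.3 431.2] [286.3 461.5] [273.3 457.2] [312.1 466.5]
0.2 [132.3 431.2] [284.6 469.2] [271.5 465.1] [310.  475.5]
0.25 [132.3 431.2] [282.4 476.8] [269.2 472.9] [307.5 484.5]
0.3 [132.3 431.2] [279.8 484.4] [266.6 480.6] [304.5 493.2]
0.35 [132.3 431.2] [276.9 491.7] [263.6 488.1] [301.1 501.8]
0.4 [132.3 431.2] [273.6 499. ] [260.3 495.5] [297.3 510.3]
[0.5 0.1 0.1]
need 16 n 16 rot [-0.  0. -0.] d [ 0.2  0.7 -0. ]
0 [ 0.4 -0.4  0. ] [-0.  0. -0.]
1 [ 0.4 -0.4  0. ] [-0.  0. -0.]
2 [ 0.4 -0.4  0. ] [-0.  0. -0.]
3 [ 0.4 -0.4  0. ] [-0.  0. -0.]
4 [ 0.4 -0.4  0. ] [-0.  0. -0.]
5 [ 0.4 -0.4  0. ] [-0.  0. -0.]
6 [ 0.4 -0.4  0. ] [-0.  0. -0.]
7 [ 0.4 -0.4  0. ] [-0.  0. -0.]
8 [ 0.4 -0.4  0. ] [-0.  0. -0.]
9 [ 0.4 -0.4  0. ] [-0.  0. -0.]
10 [ 0.4 -0.4  0. ] [-0.  0. -0.]
11 [ 0.4 -0.4  0. ] [-0.  0. -0.]
12 [ 0.4 -0.4  0. ] [-0.  0. -0.]
13 [ 0.4 -0.4  0. ] [-0.  0. -0.]
14 [ 0.4 -0.4  0. ] [-0.  0. -0.]
15 [ 0.4 -0.4  0. ] [-0.  0. -0.]
```

Run:
```python
from h import *
plan(dw(-24,-12,250),rot(.0-.0124+np.pi/2),20)
```

```text
need 16 n 20 rot [-1.000e-03 -1.000e-03 -1.088e+00] d [ 0.2444  0.6805 -0.0026]
0 [ 0.329 -0.31   0.002] [-0.    -0.    -0.069]
1 [ 0.345 -0.292  0.002] [-0.    -0.    -0.069]
2 [ 0.361 -0.272  0.002] [-0.    -0.    -0.069]
3 [ 0.375 -0.252  0.002] [-0.    -0.    -0.069]
4 [ 0.388 -0.232  0.002] [-0.    -0.    -0.069]
5 [ 0.4   -0.21   0.002] [-0.    -0.    -0.069]
6 [ 0.411 -0.188  0.002] [-0.    -0.    -0.069]
7 [ 0.42  -0.166  0.002] [-0.    -0.    -0.069]
8 [ 0.429 -0.142  0.002] [-0.    -0.    -0.069]
9 [ 0.436 -0.119  0.002] [-0.    -0.    -0.069]
10 [ 0.442 -0.095  0.002] [-0.    -0.    -0.069]
11 [ 0.446 -0.071  0.002] [-0.    -0.    -0.069]
12 [ 0.45  -0.046  0.002] [-0.    -0.    -0.069]
13 [ 0.451 -0.022  0.002] [-0.    -0.    -0.069]
14 [0.452 0.003 0.002] [-0.    -0.    -0.069]
15 [0.451 0.027 0.002] [-0.    -0.    -0.069]
16 [0.449 0.052 0.002] [-0.    -0.    -0.069]
17 [0.445 0.076 0.002] [-0.    -0.    -0.069]
18 [0.441 0.1   0.002] [-0.    -0.    -0.069]
19 [0.435 0.124 0.002] [-0.    -0.    -0.069]
```

```bash
python3 -m crank '[[-1,[0.33,-0.31,0],[0,0,-0.07]],[-1,[0.345,-0.29,0],[0,0,-0.07]],[-1,[0.36,-0.27,0],[0,0,-0.07]],[-1,[0.375,-0.25,0],[0,0,-0.07]],[-1,[0.39,-0.23,0],[0,0,-0.07]]]'
python3 -m crank '[[-1,[0.4,-0.21,0],[0,0,-0.07]],[-1,[0.41,-0.19,0],[0,0,-0.07]],[-1,[0.42,-0.165,0],[0,0,-0.07]],[-1,[0.43,-0.14,0],[0,0,-0.07]],[-1,[0.435,-0.12,0],[0,0,-0.07]]]'
python3 -c "
from h import *
st();plan(dw(-24,-12,250),rot(.0-.0124+np.pi/2),10)"
```

```text
clock: 0.6
position: [0.3446, -0.386, 0.253]
ee_rot: [0.931, 0.365, -0.0, -0.0]
ft_force: [0.9, -0.0, 0.8]
grip_width: 0.144
clock: 1.1
position: [0.405, -0.2158, 0.2531]
ee_rot: [0.872, 0.489, -0.0, -0.0]
ft_force: [0.7, 0.2, -0.3]
grip_width: 0.002
t 1.1 p [ 0.405  -0.2158  0.2531] q [ 8.723e-01  4.889e-01 -1.000e-04 -0.000e+00] F [ 0.7  0.2 -0.3] w 0.002
j [ 0.78 -0.02 -0.38  1.86 -0.01  1.3  -0.15]
need 8 n 10 rot [-0.     0.    -0.537] d [ 0.1223  0.3393 -0.0031]
0 [ 0.442 -0.091  0.004] [-0.     0.    -0.068]
1 [ 0.446 -0.067  0.004] [-0.     0.    -0.068]
2 [ 0.449 -0.043  0.004] [-0.     0.    -0.068]
3 [ 0.45  -0.019  0.004] [-0.     0.    -0.068]
4 [0.451 0.005 0.004] [-0.     0.    -0.068]
5 [0.45  0.029 0.004] [-0.     0.    -0.068]
6 [0.448 0.053 0.004] [-0.     0.    -0.068]
7 [0.444 0.077 0.004] [-0.     0.    -0.068]
8 [0.439 0.101 0.004] [-0.     0.    -0.068]
9 [0.433 0.125 0.004] [-0.     0.    -0.068]
```

```bash
python3 -m crank '[[-1,[0.44,-0.09,0],[0,0,-0.068]],[-1,[0.446,-0.067,0],[0,0,-0.068]],[-1,[0.45,-0.043,0],[0,0,-0.068]],[-1,[0.45,-0.019,0],[0,0,-0.068]],[-1,[0.45,0.005,0],[0,0,-0.068]]]'
python3 -m crank '[[-1,[0.45,0.03,0],[0,0,-0.068]],[-1,[0.448,0.053,0],[0,0,-0.068]],[-1,[0.444,0.077,0],[0,0,-0.068]],[-1,[0.44,0.1,0],[0,0,-0.068]],[-1,[0.433,0.125,0],[0,0,-0.068]]]'
python3 -m crank '[[-1,[0,0,0.4],[0,0,0]],[-1,[0,0,0.4],[0,0,0]],[-1,[0,0,0.4],[0,0,0]],[-1,[0,0,0.4],[0,0,0]],[-1,[0,0,0.2],[0,0,0]]]'
python3 -c "
from h import *
o=st();print(wd(o['position']),yaw(o['ee_rot']))
snap('top','t1.png');snap('side','s1.png')
a=cv2.imread('pics/t1.png');s=cv2.imread('pics/s1.png')
cv2.imwrite('pics/c2.png',np.hstack([cv2.resize(a[170:290,170:290],(400,400)),cv2.resize(s[130:250,260:380],(400,400))]))
"
```

```text
clock: 1.6
position: [0.4666, -0.0465, 0.2531]
ee_rot: [0.799, 0.601, -0.0, 0.0]
ft_force: [0.1, -0.6, -0.8]
grip_width: -0.0
clock: 2.1
position: [0.5284, 0.1228, 0.2531]
ee_rot: [0.713, 0.702, -0.0, 0.0]
ft_force: [0.7, -0.5, 0.7]
grip_width: -0.001
clock: 2.6
position: [0.5268, 0.121, 0.1065]
ee_rot: [0.713, 0.701, -0.002, -0.001]
ft_force: [-0.1, 0.2, 0.3]
grip_width: -0.002
t 2.6 p [0.5268 0.121  0.1065] q [ 0.7131  0.7011 -0.0015 -0.001 ] F [-0.1  0.2  0.3] w -0.002
j [ 0.29  0.37 -0.7   1.82  0.27  1.05 -0.53]
[-24.42325589 -14.48761867 106.50614286] 1.553742604588872
```

View pics/c2.png

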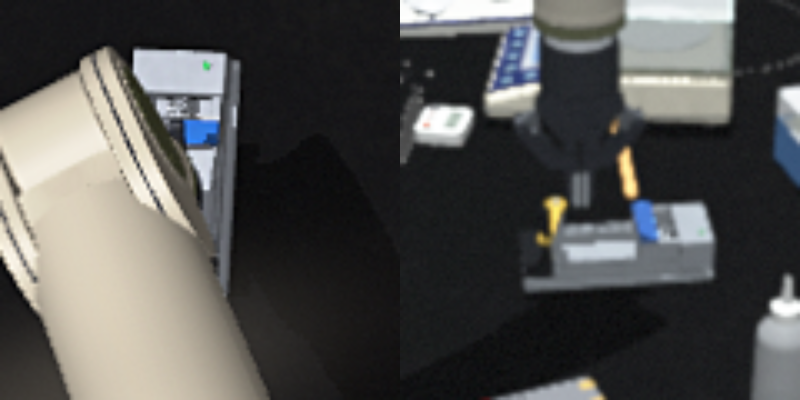

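```bash
python3 -m crank '[[-1,[0,0,0.18],[0,0,0]],[-1,[0,0,0.18],[0,0,0]],[-1,[-0.01,-0.14,0],[0,0,0]],[-1,[-0.01,-0.14,0],[0,0,0]],[-1,[0.025,-0.13,0],[0,0,0]]]'
python3 -m crank '[[-1,[0.025,-0.13,0],[0,0,0]],[-1,[0.055,-0.1,0],[0,0,0]],[-1,[0.055,-0.1,0],[0,0,0]],[-1,[0.083,-0.08,0],[0,0,0]],[-1,[0.083,-0.08,0],[0,0,0]]]'
python3 -m crank '[[-1,[0.103,-0.053,0],[0,0,0]],[-1,[0.103,-0.053,0],[0,0,0]],[-1,[0.114,-0.02,0],[0,0,0]],[-1,[0.114,-0.02,0],[0,0,0]],[-1,[0.075,0,0],[0,0,0]]]'
python3 -c "
from h import *
o=st();print(wd(o['position']),yaw(o['ee_rot']))
a=snap('top','t2.png');s=snap('side','s2.png')
cv2.imwrite('pics/c3.png',np.hstack([cv2.resize(a[170:290,170:290],(400,400)),cv2.resize(s[130:250,260:380],(400,400))]))
"
```

```text
clock: 3.2
position: [0.4947, 0.1224, 0.081]
ee_rot: [0.713, 0.701, 0.0, 0.0]
ft_force: [-0.3, 0.3, 0.7]
grip_width: 0.002
clock: 3.7
position: [0.4563, 0.1479, 0.0806]
ee_rot: [0.713, 0.701, 0.0, 0.0]
ft_force: [0.7, -0.2, -0.2]
grip_width: -0.001
clock: 4.2
position: [0.4456, 0.1893, 0.0805]
ee_rot: [0.713, 0.701, 0.0, -0.0]
ft_force: [0.5, -0.9, 0.7]
grip_width: -0.002
t 4.2 p [0.4456 0.1893 0.0805] q [ 7.129e-01  7.013e-01  1.000e-04 -1.000e-04] F [ 0.5 -0.9  0.7] w -0.002
j [ 0.2   0.3  -0.77  1.98  0.25  0.96 -0.71]
[-106.43653829   52.77779415   80.50607011] 1.5543583996515238
```

View pics/c3.png

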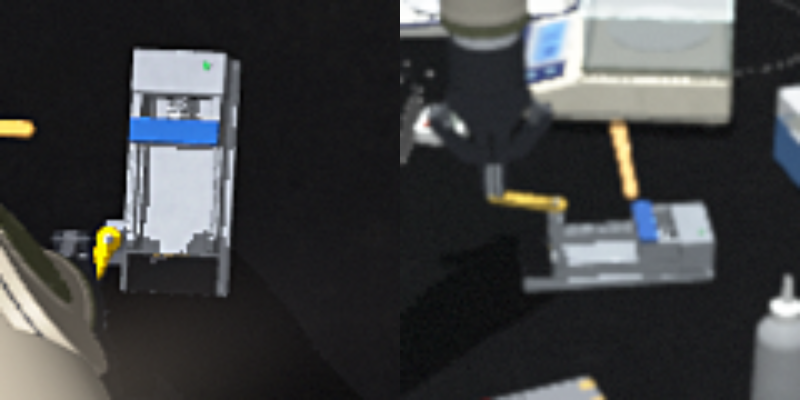

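The keeper now points back past 1.57, to crop (100,275) from its pivot at (108,240), so it's clear of the bay. Next I'll check the pack pose against the side view and plan the reach.

Run:
```python
from h import *
np.set_printoptions(suppress=True,precision=4)
th=-1.043;c=np.array([.4950,-.3404]);u=np.array([np.cos(th),np.sin(th)]);v=np.array([-u[1],u[0]])
for nm,a,b,z,obs in [('nose+ybot',55,25,0,None),('nose-top?',55,-25,.028,None),('nose+top',55,25,.028,None),('tail-top',-55,-25,.028,None),('tail+top',-55,25,.028,None),('nose-bot',55,-25,0,None)]:
    print(nm,proj('side',[*(c+u*a/1000+v*b/1000),z]),proj('top',[*(c+u*a/1000+v*b/1000),z]))
print('obs side: right top (342.6,312.6) bottom (327,328.4) tail left top (301.4,295.4)')
G=c+u*.010
print(G);plan([*G,.15],rot(th+np.pi))
```

```text
nose+ybot [341.9001 319.9691] [414.5829 234.2492]
nose-top? [326.1571 321.2799] [425.7934 250.1412]
nose+top [342.2023 312.1614] [416.5088 233.4417]
tail-top [299.9982 295.8371] [389.2845 270.2937]
tail+top [315.6189 287.7534] [380.0197 253.4799]
nose-bot [326.0971 329.1092] [423.6864 250.6295]
obs side: right top (342.6,312.6) bottom (327,328.4) tail left top (301.4,295.4)
[ 0.5   -0.349]
need 12 n 12 rot [-0.    -0.001 -0.544] d [ 0.0544 -0.5384  0.0695]
0 [-0.56   0.066 -0.073] [-0.    -0.    -0.058]
1 [-0.562  0.04  -0.073] [-0.    -0.    -0.058]
2 [-0.563  0.015 -0.073] [-0.    -0.    -0.058]
3 [-0.564 -0.011 -0.073] [-0.    -0.    -0.058]
4 [-0.562 -0.036 -0.073] [-0.    -0.    -0.058]
5 [-0.56  -0.062 -0.073] [-0.    -0.    -0.058]
6 [-0.557 -0.087 -0.073] [-0.    -0.    -0.058]
7 [-0.552 -0.112 -0.073] [-0.    -0.    -0.058]
8 [-0.547 -0.137 -0.073] [-0.    -0.    -0.058]
9 [-0.54  -0.162 -0.072] [-0.    -0.    -0.058]
10 [-0.532 -0.186 -0.072] [-0.    -0.    -0.058]
11 [-0.523 -0.21  -0.072] [-0.    -0.    -0.058]
```

```bash
python3 -m crank '[[-1,[0,0,-0.5],[0,0,0]],[-1,[0,0,-0.5],[0,0,0]],[1,[-0.56,0.066,0],[0,0,-0.058]],[1,[-0.562,0.04,0],[0,0,-0.058]],[1,[-0.563,0.015,0],[0,0,-0.058]]]'
python3 -m crank '[[1,[-0.564,-0.011,0],[0,0,-0.058]],[1,[-0.562,-0.036,0],[0,0,-0.058]],[1,[-0.56,-0.062,0],[0,0,-0.058]],[1,[-0.557,-0.087,0],[0,0,-0.058]],[1,[-0.55,-0.112,0],[0,0,-0.058]]]'
python3 -c "
from h import *
o=st();plan([.5,-.349,.15],rot(-1.043+np.pi),5)"
```

```text
clock: 4.8
position: [0.4593, 0.0519, 0.1609]
ee_rot: [0.663, 0.749, 0.0, 0.0]
ft_force: [0.3, 0.3, 0.2]
grip_width: 0.508
clock: 5.3
position: [0.4817, -0.1727, 0.1606]
ee_rot: [0.574, 0.819, -0.0, 0.0]
ft_force: [1.4, 0.9, 0.1]
grip_width: 0.997
t 5.3 p [ 0.4817 -0.1727  0.1606] q [ 5.738e-01  8.190e-01 -1.000e-04  1.000e-04] F [1.4 0.9 0.1] w 0.997
j [ 0.74  0.2  -0.54  1.85  0.11  1.12  0.51]
need 4 n 5 rot [ 0.     0.    -0.179] d [ 0.0183 -0.1763 -0.0106]
0 [-0.43  -0.107  0.027] [ 0.     0.    -0.046]
1 [-0.426 -0.123  0.027] [ 0.     0.    -0.046]
2 [-0.421 -0.138  0.026] [ 0.     0.    -0.046]
3 [-0.416 -0.153  0.026] [ 0.     0.    -0.046]
4 [-0.41  -0.168  0.026] [ 0.     0.    -0.046]
```

```bash
python3 -m crank '[[1,[-0.43,-0.107,0],[0,0,-0.046]],[1,[-0.426,-0.123,0],[0,0,-0.046]],[1,[-0.421,-0.138,0],[0,0,-0.046]],[1,[-0.416,-0.153,0],[0,0,-0.046]],[1,[-0.41,-0.168,0],[0,0,-0.046]]]'
python3 -c "
from h import *
o=st();plan([.5,-.349,.032],rot(-1.043+np.pi),5)
a=snap('top','t3.png');s=snap('side','s3.png')
cv2.imwrite('pics/c4.png',np.hstack([cv2.resize(a[190:310,340:460],(400,400)),cv2.resize(s[210:350,250:390],(400,400))]))
"
```

```text
clock: 5.8
position: [0.4998, -0.3485, 0.1603]
ee_rot: [0.498, 0.867, 0.0, -0.0]
ft_force: [1.3, 0.1, 0.4]
grip_width: 1.0
t 5.8 p [ 0.4998 -0.3485  0.1603] q [ 4.977e-01  8.674e-01  0.000e+00 -2.000e-04] F [1.3 0.1 0.4] w 1.0
j [ 0.89  0.4  -0.45  1.6   0.18  1.18  0.93]
need 3 n 5 rot [-0.    -0.     0.001] d [ 0.0002 -0.0005 -0.1283]
0 [-0.001 -0.     0.321] [-0. -0.  0.]
1 [-0.001 -0.     0.321] [-0. -0.  0.]
2 [-0.001 -0.     0.321] [-0. -0.  0.]
3 [-0.001 -0.     0.321] [-0. -0.  0.]
4 [-0.001 -0.     0.321] [-0. -0.  0.]
```

View pics/c4.png

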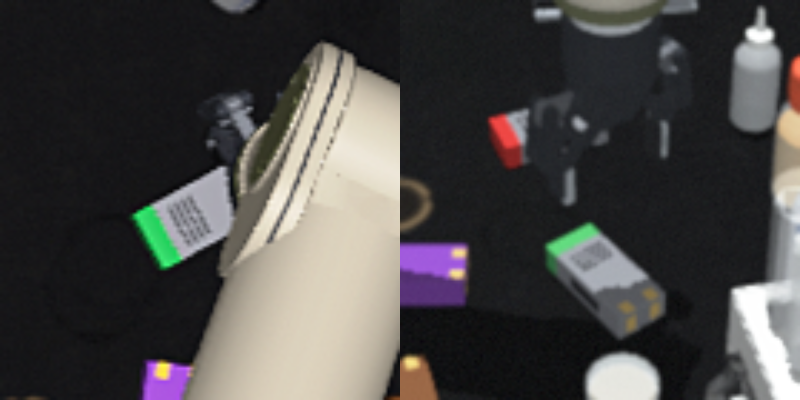

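```bash
python3 -m crank '[[1,[0,0,0.32],[0,0,0]],[1,[0,0,0.32],[0,0,0]],[1,[0,0,0.32],[0,0,0]],[1,[0,0,0.32],[0,0,0]],[1,[0,0,0.32],[0,0,0]]]' 60
python3 -m crank '[[-1,[0,0,0],[0,0,0]],[-1,[0,0,0],[0,0,0]],[-1,[0,0,0],[0,0,0]],[-1,[0,0,0],[0,0,0]],[-1,[0,0,0],[0,0,0]]]' 60
python3 -m crank '[[-1,[0,0,-0.3],[0,0,0]],[-1,[0,0,-0.4],[0,0,0]],[-1,[0,0,-0.4],[0,0,0]],[-1,[0,0,-0.4],[0,0,0]],[-1,[0,0,0],[0,0,0]]]'
python3 -c "
from h import *
st()
a=snap('top','t4.png');s=snap('side','s4.png')
cv2.imwrite('pics/c5.png',np.hstack([cv2.resize(a[190:310,340:460],(400,400)),cv2.resize(s[210:350,250:390],(400,400))]))
"
```

```text
clock: 6.4
position: [0.4999, -0.3466, 0.0314]
ee_rot: [0.498, 0.867, 0.0, -0.0]
ft_force: [-0.2, -0.3, -0.2]
grip_width: 0.999
clock: 6.9
position: [0.501, -0.3474, 0.0343]
ee_rot: [0.498, 0.867, -0.0, 0.001]
ft_force: [-0.7, 0.7, 6.7]
grip_width: 0.568
clock: 7.4
position: [0.5022, -0.348, 0.1579]
ee_rot: [0.498, 0.867, -0.0, 0.004]
ft_force: [-0.0, -0.3, -2.9]
grip_width: 0.566
t 7.4 p [ 0.5022 -0.348   0.1579] q [ 4.981e-01  8.671e-01 -4.000e-04  4.000e-03] F [-0.  -0.3 -2.9] w 0.566
j [ 0.89  0.4  -0.45  1.61  0.19  1.17  0.93]
```

View pics/c5.png

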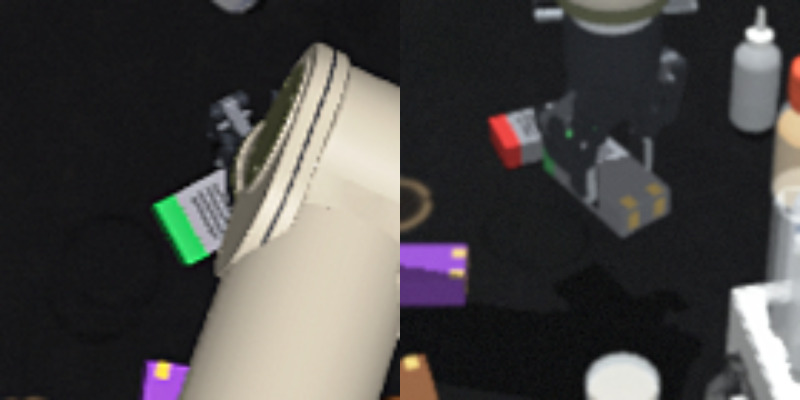

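```bash
cat >> h.py <<'E'
def pk(a,b,c,off=(9.1,0,34.3)):  # pack-frame mm (x nose, y, z up) -> world, held, tool x = -pack x
    o=manip.get_obs();Rm=R.from_quat(o['ee_rot'])
    return np.array(o['position'])+Rm.apply(np.array([off[0]-a,off[1]+b,off[2]-c])/1000)
E
python3 - <<'E'
from h import *
for n,(a,b,c) in dict(nose_p_top=(55,25,28),nose_p_bot=(55,25,0),nose_m_top=(55,-25,28),nose_m_bot=(55,-25,0),tail_m_top=(-55,-25,28),tail_p_top=(-55,25,28)).items():
    w=pk(a,b,c);p=(proj('side',w)-[250,210])*400/140;t=(proj('top',w)-[340,190])*400/120
    print(n,np.round(w,4),'side crop',np.round(p+[400,0]),'top crop',np.round(t))
a=cv2.imread('pics/t4.png');s=cv2.imread('pics/s4.png')
cv2.imwrite('pics/c6.png',np.hstack([cv2.resize(a[230:280,380:430],(400,400),interpolation=2),cv2.resize(s[245:300,295:350],(400,400),interpolation=2)]))
E
```

```text
nose_p_top [ 0.5449 -0.374   0.1469] side crop [668. 188.] top crop [284. 131.]
nose_p_bot [ 0.5449 -0.3741  0.1189] side crop [667. 213.] top crop [276. 134.]
nose_m_top [ 0.5017 -0.3992  0.1468] side crop [619. 213.] top crop [317. 192.]
nose_m_bot [ 0.5017 -0.3993  0.1188] side crop [619. 239.] top crop [309. 194.]
tail_m_top [ 0.4463 -0.3042  0.1467] side crop [539. 143.] top crop [185. 265.]
tail_p_top [ 0.4895 -0.279   0.1467] side crop [587. 120.] top crop [151. 204.]
```

View pics/c6.png

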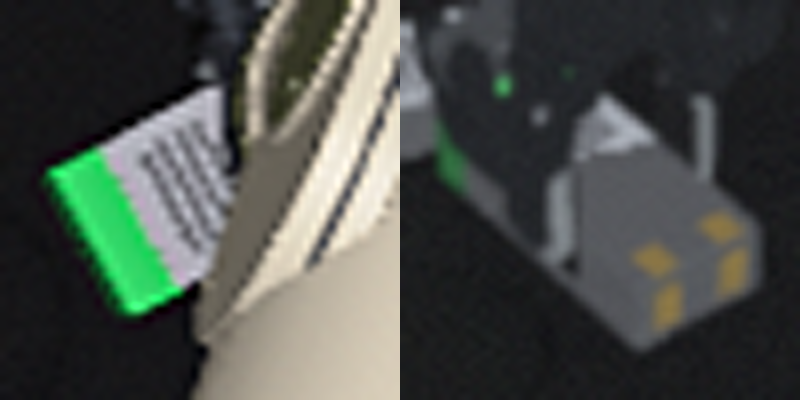

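```bash
cat >> h.py <<'E'
def tgt(xn,zn,th,yn=0,off=(9.1,0,34.3)):
    Rt=rot(DY+np.pi,th)
    o=dw(xn-55*np.cos(th),yn,zn+55*np.sin(th))
    return o-Rt.apply(np.array(off)/1000),Rt
E
python3 - <<'E'
from h import *
p,Rt=tgt(21,110,.0);plan(p,Rt,15)
E
```

```text
need 11 n 15 rot [-0.000e+00  1.000e-03 -1.031e+00] d [ 0.0263  0.4825 -0.0088]
0 [0.336 0.221 0.007] [-0.     0.    -0.087]
1 [0.32  0.244 0.007] [-0.     0.    -0.087]
2 [0.303 0.265 0.007] [-0.     0.    -0.087]
3 [0.284 0.286 0.007] [-0.     0.    -0.087]
4 [0.264 0.304 0.007] [-0.     0.    -0.087]
5 [0.242 0.322 0.007] [-0.     0.    -0.087]
6 [0.219 0.338 0.007] [-0.     0.    -0.087]
7 [0.196 0.352 0.007] [-0.     0.    -0.087]
8 [0.171 0.365 0.007] [-0.     0.    -0.087]
9 [0.146 0.375 0.007] [-0.     0.    -0.087]
10 [0.12  0.385 0.007] [-0.     0.    -0.087]
11 [0.093 0.392 0.007] [-0.     0.    -0.087]
12 [0.066 0.397 0.007] [-0.     0.    -0.087]
13 [0.038 0.401 0.007] [-0.     0.    -0.087]
14 [0.011 0.403 0.007] [-0.     0.    -0.087]
```

```bash
python3 -m crank '[[-1,[0.336,0.22,0],[0,0,-0.087]],[-1,[0.32,0.244,0],[0,0,-0.087]],[-1,[0.303,0.265,0],[0,0,-0.087]],[-1,[0.284,0.286,0],[0,0,-0.087]],[-1,[0.264,0.304,0],[0,0,-0.087]]]'
python3 -m crank '[[-1,[0.242,0.322,0],[0,0,-0.087]],[-1,[0.22,0.338,0],[0,0,-0.087]],[-1,[0.196,0.352,0],[0,0,-0.087]],[-1,[0.171,0.365,0],[0,0,-0.087]],[-1,[0.146,0.375,0],[0,0,-0.087]]]'
python3 - <<'E'
from h import *
st();p,Rt=tgt(21,90,.18);plan(p,Rt,7)
E
```

```text
clock: 8.0
position: [0.5083, -0.1841, 0.1516]
ee_rot: [0.342, 0.94, 0.0, -0.001]
ft_force: [0.4, -0.1, -2.1]
grip_width: 0.567
clock: 8.5
position: [0.5177, -0.0227, 0.1524]
ee_rot: [0.176, 0.984, -0.0, 0.0]
ft_force: [0.9, -0.3, -2.6]
grip_width: 0.566
t 8.5 p [ 0.5177 -0.0227  0.1524] q [ 1.762e-01  9.844e-01 -1.000e-04  0.000e+00] F [ 0.9 -0.3 -2.6] w 0.566
j [ 0.61  0.26 -0.74  1.83  0.2   1.12  1.02]
need 4 n 7 rot [ 0.031  0.178 -0.341] d [ 0.0157  0.1581 -0.0205]
0 [0.072 0.275 0.037] [ 0.006  0.032 -0.062]
1 [0.057 0.278 0.037] [ 0.006  0.032 -0.062]
2 [0.043 0.28  0.037] [ 0.006  0.032 -0.062]
3 [0.028 0.282 0.037] [ 0.006  0.032 -0.062]
4 [0.013 0.284 0.036] [ 0.006  0.032 -0.062]
5 [-0.001  0.284  0.035] [ 0.006  0.032 -0.062]
6 [-0.016  0.284  0.033] [ 0.006  0.032 -0.062]
```

```bash
python3 -m crank '[[-1,[0.072,0.275,0.037],[0.006,0.032,-0.062]],[-1,[0.057,0.278,0.037],[0.006,0.032,-0.062]],[-1,[0.043,0.28,0.037],[0.006,0.032,-0.062]],[-1,[0.028,0.282,0.037],[0.006,0.032,-0.062]],[-1,[0.013,0.284,0.036],[0.006,0.032,-0.062]]]'
python3 -m crank '[[-1,[0,0.284,0.035],[0.006,0.032,-0.062]],[-1,[-0.016,0.284,0.033],[0.006,0.032,-0.062]],[-1,[0,0,0],[0,0,0]],[-1,[0,0,0],[0,0,0]],[-1,[0,0,0],[0,0,0]]]'
python3 - <<'E'
from h import *
st();p,Rt=tgt(21,90,.18);plan(p,Rt,1);p,Rt=tgt(21,30,.18);plan(p,Rt,5)
a=snap('top','t5.png');s=snap('side','s5.png')
cv2.imwrite('pics/c7.png',np.hstack([cv2.resize(a[170:290,170:290],(400,400)),cv2.resize(s[130:250,260:380],(400,400))]))
for n,(aa,b,c) in dict(nose_p_top=(55,25,28),nose_m_top=(55,-25,28),nose_m_bot=(55,-25,0),tail_m_top=(-55,-25,28),tail_m_bot=(-55,-25,0)).items():
    w=pk(aa,b,c);print(n,wd(w),np.round((proj('side',w)-[260,130])*400/120+[400,0]),np.round((proj('top',w)-[170,170])*400/120))
E
```

```text
clock: 9.0
position: [0.5295, 0.0896, 0.1375]
ee_rot: [0.056, 0.996, -0.0, -0.064]
ft_force: [-0.1, 0.3, -2.0]
grip_width: 0.564
clock: 9.5
position: [0.5343, 0.1323, 0.1318]
ee_rot: [0.009, 0.996, -0.001, -0.089]
ft_force: [-0.0, 0.3, -2.1]
grip_width: 0.567
t 9.5 p [0.5343 0.1323 0.1318] q [ 9.20e-03  9.96e-01 -9.00e-04 -8.88e-02] F [-0.   0.3 -2.1] w 0.567
j [ 0.33  0.52 -0.81  1.63  0.3   1.32  1.01]
need 1 n 1 rot [-0.002  0.002 -0.006] d [-0.001   0.0031  0.0002]
0 [ 0.013  0.038 -0.   ] [-0.003  0.003 -0.008]
need 2 n 5 rot [-0.002  0.002 -0.006] d [-0.001   0.0031 -0.0598]
0 [-0.024  0.008  0.148] [-0.001  0.001 -0.002]
1 [-0.024  0.008  0.148] [-0.001  0.001 -0.002]
2 [-0.024  0.008  0.148] [-0.001  0.001 -0.002]
3 [-0.024  0.008  0.148] [-0.001  0.001 -0.002]
4 [-0.024  0.008  0.148] [-0.001  0.001 -0.002]
nose_p_top [ 27.34529408  21.26326198 117.57732488] [626. 148.] [127. 134.]
nose_m_top [ 27.0264314  -28.73543803 117.74562377] [632. 173.] [194. 137.]
nose_m_bot [ 22.08141481 -28.7966697   90.18581496] [627. 199.] [200. 148.]
tail_m_top [-81.24224073 -27.97957811 137.17043548] [519. 161.] [181. 283.]
tail_m_bot [-86.18725732 -28.04080979 109.61062667] [514. 187.] [187. 291.]
```

View pics/c7.png

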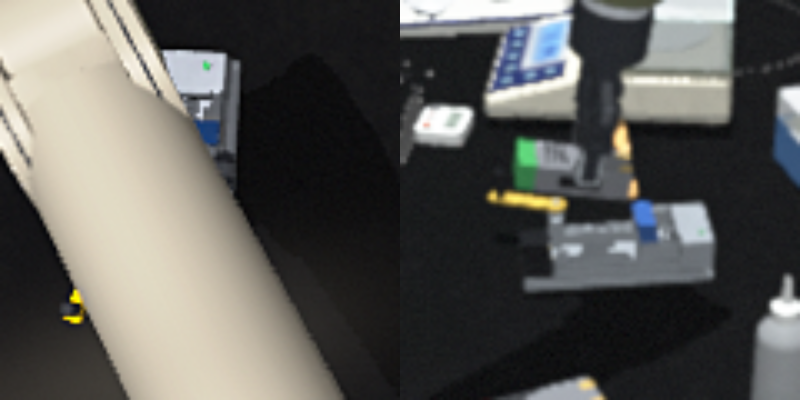

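```bash
python3 -m crank '[[-1,[-0.01,0.038,0.1],[-0.003,0.003,-0.008]],[-1,[-0.024,0,0.148],[0,0,0]],[-1,[-0.024,0,0.148],[0,0,0]],[-1,[-0.024,0,0.148],[0,0,0]],[-1,[-0.024,0,0.148],[0,0,0]]]'
python3 - <<'E'
from h import *
st()
for z in (30,14): p,Rt=tgt(21,z,.18);plan(p,Rt,2)
for a,b in((55,0),(-55,0)): print(wd(pk(a,b,0)))
E
```

```text
clock: 10.1
position: [0.5326, 0.1358, 0.0744]
ee_rot: [0.006, 0.996, 0.001, -0.09]
ft_force: [0.4, -0.4, -1.5]
grip_width: 0.565
t 10.1 p [0.5326 0.1358 0.0744] q [ 5.900e-03  9.959e-01  9.000e-04 -9.050e-02] F [ 0.4 -0.4 -1.5] w 0.565
j [ 0.3   0.59 -0.78  1.67  0.35  1.23  0.99]
need 1 n 2 rot [ 0.001 -0.001  0.001] d [ 0.0008 -0.0004 -0.0024]
0 [-0.008 -0.002  0.014] [ 0.    -0.001  0.   ]
1 [-0.008 -0.002  0.014] [ 0.    -0.001  0.   ]
need 1 n 2 rot [ 0.001 -0.001  0.001] d [ 0.0008 -0.0004 -0.0184]
0 [-0.026 -0.002  0.112] [ 0.    -0.001  0.   ]
1 [-0.026 -0.002  0.112] [ 0.    -0.001  0.   ]
[20.14472714  0.42362756 32.37714416]
[-88.05430027   0.34776582  52.20048169]
```

```bash
python3 -m crank '[[-1,[-0.011,0,0.055],[0,0,0]],[-1,[-0.011,0,0.055],[0,0,0]],[-1,[-0.011,0,0.055],[0,0,0]],[-1,[-0.011,0,0.055],[0,0,0]],[-1,[0,0,0],[0,0,0]]]'
python3 - <<'E'
from h import *
st()
for z in (14,10): p,Rt=tgt(21,z,.18);plan(p,Rt,1)
for a,b in((55,0),(-55,0)): print(wd(pk(a,b,0)))
s=snap('side','s6.png')
cv2.imwrite('pics/c8.png',cv2.resize(s[170:240,280:370],(800,600),interpolation=2))
E
```

```text
clock: 10.6
position: [0.5331, 0.1359, 0.0575]
ee_rot: [0.006, 0.996, 0.001, -0.09]
ft_force: [-0.9, -0.4, -1.8]
grip_width: 0.57
t 10.6 p [0.5331 0.1359 0.0575] q [ 5.900e-03  9.959e-01  9.000e-04 -9.030e-02] F [-0.9 -0.4 -1.8] w 0.57
j [ 0.3   0.61 -0.77  1.68  0.36  1.2   0.98]
need 1 n 1 rot [ 0.001 -0.001  0.001] d [ 0.0003 -0.0004 -0.0015]
0 [-0.007 -0.005  0.018] [ 0.001 -0.001  0.001]
need 1 n 1 rot [ 0.001 -0.001  0.001] d [ 0.0003 -0.0004 -0.0055]
0 [-0.016 -0.005  0.067] [ 0.001 -0.001  0.001]
[20.63322778  0.47793876 15.48022376]
[-87.57211584   0.40713722  35.26907413]
```

View pics/c8.png

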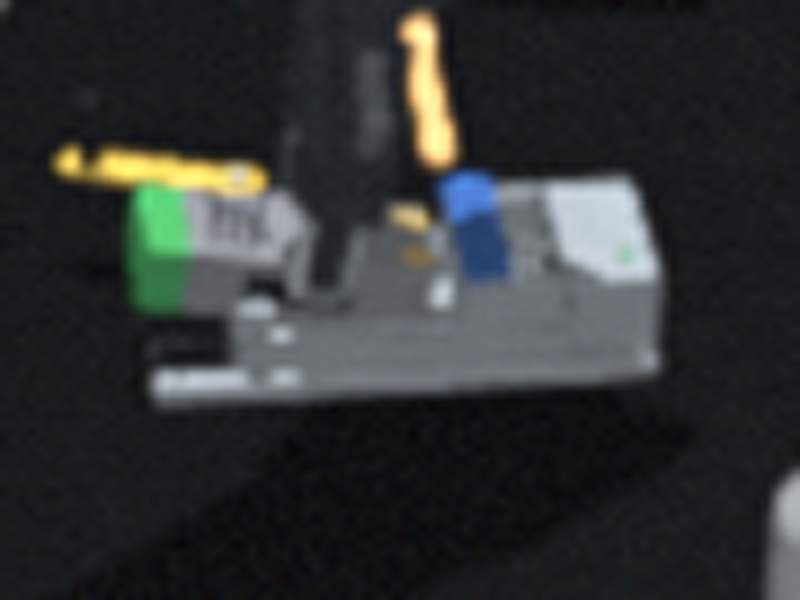

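The pack is tilted nose-down between the walls, tail (green, 160,245) over the sill and nose just short of the blue hood. There's no contact yet, so I'll keep lowering.

```bash
python3 -m crank '[[-1,[-0.005,0,0.025],[0,0,0]],[-1,[-0.005,0,0.025],[0,0,0]],[-1,[-0.002,0,0.012],[0,0,0]],[-1,[0,0,0],[0,0,0]],[-1,[0,0,0],[0,0,0]]]'
python3 -c "
from h import *
for a,b in((55,0),(-55,0)): print(wd(pk(a,b,0)))"
```

```text
clock: 11.15
position: [0.5333, 0.136, 0.0529]
ee_rot: [0.006, 0.996, 0.001, -0.09]
ft_force: [-1.1, -1.1, -1.6]
grip_width: 0.572
[20.89319459  0.63991803 10.9094086 ]
[-87.3229756    0.5540001   30.63890751]
```

```bash
python3 -m crank '[[-1,[-0.002,0,0.012],[0,0,0]],[-1,[-0.001,0,0.008],[0,0,0]],[-1,[0,0,0],[0,0,0]],[-1,[0,0,0],[0,0,0]],[-1,[0,0,0],[0,0,0]]]'
```

```text
clock: 11.65
position: [0.5335, 0.136, 0.052]
ee_rot: [0.006, 0.996, 0.001, -0.09]
ft_force: [-1.2, -0.9, 6.0]
grip_width: 0.565
```

Contact (about 8 N up). Release now.

```bash
python3 -m crank '[[0.4,[0,0,0],[0,0,0]],[0.5,[0,0,0],[0,0,0]],[0.6,[0,0,0],[0,0,0]],[0.7,[0,0,0],[0,0,0]],[0.7,[0,0,0],[0,0,0]]]'
python3 -m crank '[[0.7,[0,0,-0.3],[0,0,0]],[0.7,[0,0,-0.4],[0,0,0]],[0.7,[0,0,-0.4],[0,0,0]],[0.7,[0,0,-0.4],[0,0,0]],[0.7,[0,0,-0.2],[0,0,0]]]'
python3 -c "
from h import *
o=st();print(wd(o['position']))
s=snap('side','s7.png');a=snap('top','t7.png')
cv2.imwrite('pics/c9.png',np.hstack([cv2.resize(a[170:290,170:290],(400,400)),cv2.resize(s[150:250,275:375],(400,400))]))
"
```

```text
clock: 12.15
position: [0.5332, 0.136, 0.0512]
ee_rot: [0.006, 0.996, 0.001, -0.09]
ft_force: [-0.0, 0.0, -0.1]
grip_width: 0.848
clock: 12.65
position: [0.5587, 0.136, 0.1878]
ee_rot: [0.006, 0.996, 0.001, -0.089]
ft_force: [0.7, 0.3, -0.1]
grip_width: 0.85
t 12.65 p [0.5587 0.136  0.1878] q [ 0.0059  0.9961  0.0014 -0.0885] F [ 0.7  0.3 -0.1] w 0.85
j [ 0.31  0.51 -0.82  1.5   0.29  1.44  1.03]
[  7.30314612   0.8799017  187.84983015]
```

View pics/c9.png

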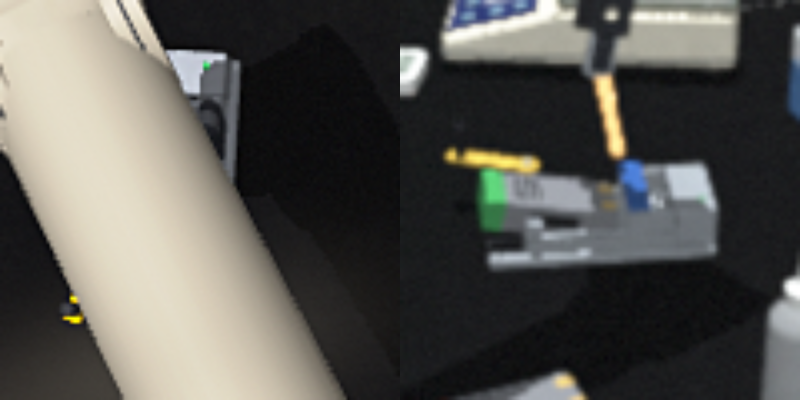

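The pack lies by itself with its nose on the floor short of the hood (607,197) and its green tail up on the sill (492,200). Next I'll close the jaws, lean the tool as a wedge, and go behind the green end.

```bash
cat >> h.py <<'E'
def tip(tx,ty,tz,th):
    """TCP target with front lower tip corner at dock (tx,ty,tz), lean th"""
    Rt=rot(DY+np.pi,th); return dw(tx,ty,tz)-Rt.apply(np.array([-11,0,22])/1000),Rt
def tipnow():
    o=manip.get_obs();return wd(np.array(o['position'])+R.from_quat(o['ee_rot']).apply(np.array([-11,0,22])/1000))
E
python3 -c "
from h import *
p,Rt=tip(-112,0,100,.45);plan(p,Rt,5)"
```

```text
need 3 n 5 rot [0.002 0.274 0.001] d [-0.1198  0.0005 -0.0627]
0 [ 0.267 -0.003  0.207] [0.   0.07 0.  ]
1 [ 0.256 -0.003  0.221] [0.   0.07 0.  ]
2 [ 0.243 -0.002  0.235] [0.   0.07 0.  ]
3 [ 0.23  -0.002  0.248] [0.   0.07 0.  ]
4 [ 0.216 -0.002  0.26 ] [0.   0.07 0.  ]
```

```bash
python3 -m crank '[[-1,[0.267,0,0.207],[0,0.07,0]],[-1,[0.256,0,0.22],[0,0.07,0]],[-1,[0.243,0,0.235],[0,0.07,0]],[-1,[0.23,0,0.248],[0,0.07,0]],[-1,[0.216,0,0.26],[0,0.07,0]]]' 30
python3 -c "
from h import *
st();print(tipnow())
p,Rt=tip(-112,0,31,.45);plan(p,Rt,5)"
```

```text
clock: 13.25
position: [0.436, 0.1368, 0.1216]
ee_rot: [0.006, 0.974, 0.002, -0.227]
ft_force: [-0.0, -0.7, -0.1]
grip_width: 0.009
t 13.25 p [0.436  0.1368 0.1216] q [ 0.0057  0.9738  0.0016 -0.2273] F [-0.  -0.7 -0.1] w 0.009
j [ 0.34  0.55 -0.83  1.69  0.18  1.48  1.01]
[-115.33550686    0.20697489   96.98894924]
need 2 n 5 rot [ 0.    -0.009  0.001] d [ 0.0031 -0.0002 -0.066 ]
0 [-0.08  -0.001  0.144] [ 0.    -0.002  0.   ]
1 [-0.08  -0.001  0.145] [ 0.    -0.002  0.   ]
2 [-0.08  -0.001  0.145] [ 0.    -0.002  0.   ]
3 [-0.079 -0.001  0.145] [ 0.    -0.002  0.   ]
4 [-0.079 -0.001  0.145] [ 0.    -0.002  0.   ]
```

```bash
python3 -m crank '[[-1,[-0.08,0,0.145],[0,-0.002,0]],[-1,[-0.08,0,0.145],[0,-0.002,0]],[-1,[-0.08,0,0.145],[0,-0.002,0]],[-1,[-0.08,0,0.145],[0,-0.002,0]],[-1,[-0.08,0,0.145],[0,0,0]]]'
python3 -c "
from h import *
st();print(tipnow())
p,Rt=tip(-95,0,30,.45);plan(p,Rt,5)
s=snap('side','s8.png');a=snap('top','t8.png')
cv2.imwrite('pics/c10.png',np.hstack([cv2.resize(a[170:290,170:290],(400,400)),cv2.resize(s[150:250,275:375],(400,400))]))
"
```

```text
clock: 13.75
position: [0.4414, 0.1371, 0.0557]
ee_rot: [0.006, 0.975, 0.002, -0.222]
ft_force: [-0.7, 0.8, 0.5]
grip_width: -0.001
t 13.75 p [0.4414 0.1371 0.0557] q [ 0.0057  0.975   0.0018 -0.2223] F [-0.7  0.8  0.5] w -0.001
j [ 0.31  0.64 -0.79  1.72  0.24  1.37  0.99]
[-109.61466763    0.57557235   31.11315669]
need 1 n 5 rot [0.001 0.002 0.001] d [ 0.0146 -0.0007 -0.0011]
0 [-0.034 -0.001 -0.013] [0. 0. 0.]
1 [-0.034 -0.001 -0.013] [0. 0. 0.]
2 [-0.034 -0.001 -0.013] [0. 0. 0.]
3 [-0.034 -0.001 -0.013] [0. 0. 0.]
4 [-0.034 -0.001 -0.013] [0. 0. 0.]
```

View pics/c10.png

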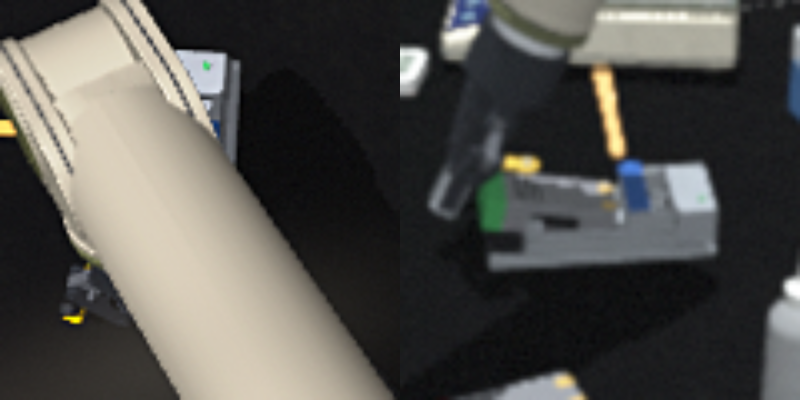

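```bash
python3 -m crank '[[-1,[-0.068,0,-0.03],[0,0,0]],[-1,[-0.068,0,-0.03],[0,0,0]],[-1,[-0.068,0,-0.03],[0,0,0]],[-1,[-0.068,0,-0.03],[0,0,0]],[-1,[-0.068,0,-0.03],[0,0,0]]]'
python3 -c "
from h import *
print(tipnow())"
python3 -m crank '[[-1,[-0.045,0,-0.02],[0,0,0]],[-1,[-0.045,0,-0.021],[0,0,0]],[-1,[-0.045,0,-0.021],[0,0,0]],[-1,[0,0,0],[0,0,0]],[-1,[0,0,0],[0,0,0]]]'
python3 -c "
from h import *
st();print(tipnow())
s=snap('side','s9.png')
cv2.imwrite('pics/c11.png',cv2.resize(s[150:250,275:375],(600,600)))
"
```

```text
clock: 14.35
position: [0.4713, 0.1367, 0.0559]
ee_rot: [0.006, 0.975, 0.002, -0.223]
ft_force: [-2.1, 0.2, -0.0]
grip_width: 0.0
[-79.76655577   0.50679142  31.2955193 ]
clock: 14.85
position: [0.4824, 0.1366, 0.0554]
ee_rot: [0.006, 0.975, 0.002, -0.223]
ft_force: [-3.6, 0.6, -0.6]
grip_width: -0.002
t 14.85 p [0.4824 0.1366 0.0554] q [ 0.0056  0.9748  0.0017 -0.2228] F [-3.6  0.6 -0.6] w -0.002
j [ 0.28  0.71 -0.76  1.61  0.27  1.42  1.01]
[-68.7066238    0.61385714  30.80265505]
```

View pics/c11.png

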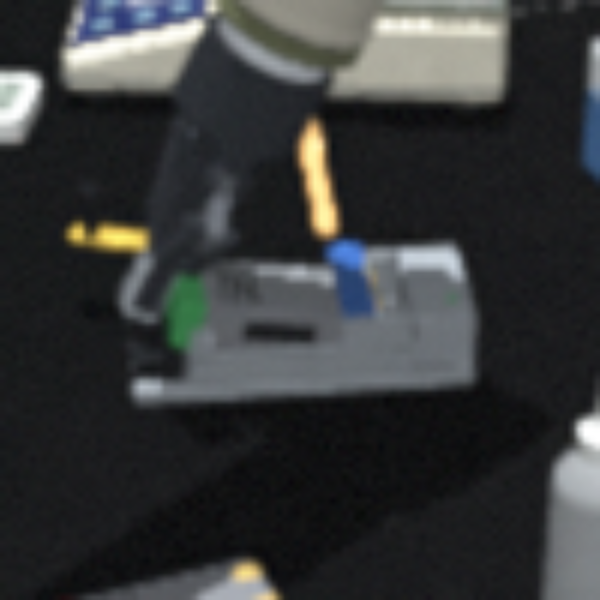

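```bash
python3 -m crank '[[-1,[-0.028,0,-0.011],[0,0,0]],[-1,[-0.028,0,-0.011],[0,0,0]],[-1,[-0.028,0,-0.011],[0,0,0]],[-1,[0,0,0],[0,0,0]],[-1,[0,0,0],[0,0,0]]]'
python3 -c "
from h import *
print(tipnow())"
python3 -m crank '[[-1,[-0.023,0,-0.01],[0,0,0]],[-1,[-0.023,0,-0.01],[0,0,0]],[-1,[0,0,0],[0,0,0]],[-1,[0,0,0],[0,0,0]],[-1,[0,0,0],[0,0,0]]]'
python3 -c "
from h import *
print(tipnow())
s=snap('side','s10.png')
cv2.imwrite('pics/c12.png',cv2.resize(s[150:250,275:375],(600,600)))
"
```

```text
clock: 15.4
position: [0.4889, 0.1366, 0.0549]
ee_rot: [0.005, 0.975, 0.002, -0.224]
ft_force: [-6.5, 0.6, 0.1]
grip_width: -0.003
[-62.1878461    0.61134031  30.35447899]
clock: 15.9
position: [0.4925, 0.1366, 0.0548]
ee_rot: [0.005, 0.975, 0.001, -0.224]
ft_force: [-8.6, 0.2, 0.1]
grip_width: 0.001
[-58.6559202    0.69462309  30.17736957]
```

View pics/c12.png

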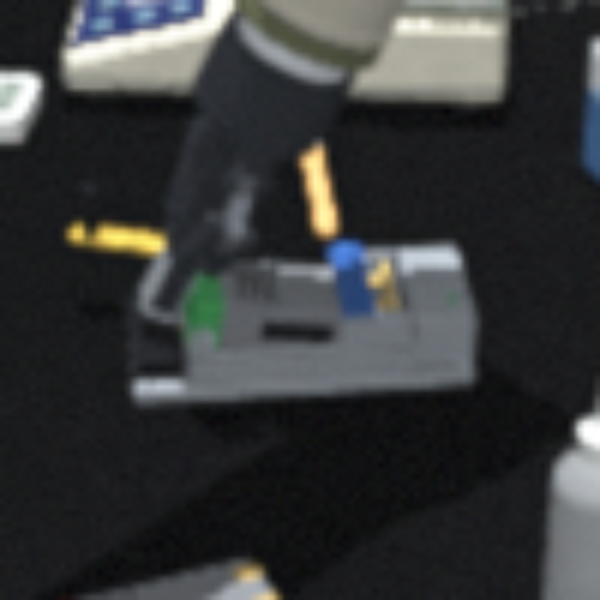

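```bash
python3 -m crank '[[-1,[0,0,0.025],[0,0,0]],[-1,[0,0,0.02],[0,0,0]],[-1,[0,0,0],[0,0,0]],[-1,[0,0,0],[0,0,0]],[-1,[0,0,0],[0,0,0]]]'
python3 -c "
from h import *
print(tipnow())
s=snap('side','s11.png')
cv2.imwrite('pics/c13.png',cv2.resize(s[150:250,275:375],(600,600)))
"
```

```text
clock: 16.45
position: [0.4911, 0.1366, 0.0515]
ee_rot: [0.005, 0.975, 0.002, -0.224]
ft_force: [-7.0, -0.6, 0.4]
grip_width: 0.007
[-59.96112444   0.66704078  26.95451585]
```

View pics/c13.png

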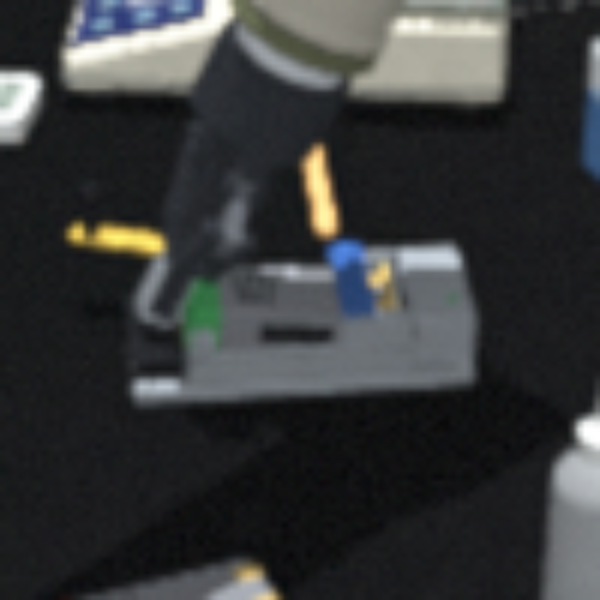

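Run:
```python
from h import *
for n,p in dict(up_m=(-50,-25,52),up_p=(-50,25,52),flat_m=(-54,-25,38),flat_p=(-54,25,38),g_m_up=(-32,-25,50),g_m_fl=(-36,-25,38),cheek=(-52,-35,38),nose_fl=(55,25,38)).items(): print(n,np.round((proj('side',dw(*p))-[275,150])*6))
s=cv2.imread('pics/s11.png');cv2.imwrite('pics/c14.png',cv2.resize(s[185:225,295:345],(800,640),interpolation=2)[:600])
```

```text
up_m [186. 302.]
up_p [179. 255.]
flat_m [179. 324.]
flat_p [172. 276.]
g_m_up [219. 303.]
g_m_fl [212. 322.]
cheek [184. 334.]
nose_fl [364. 265.]
```

View pics/c14.png

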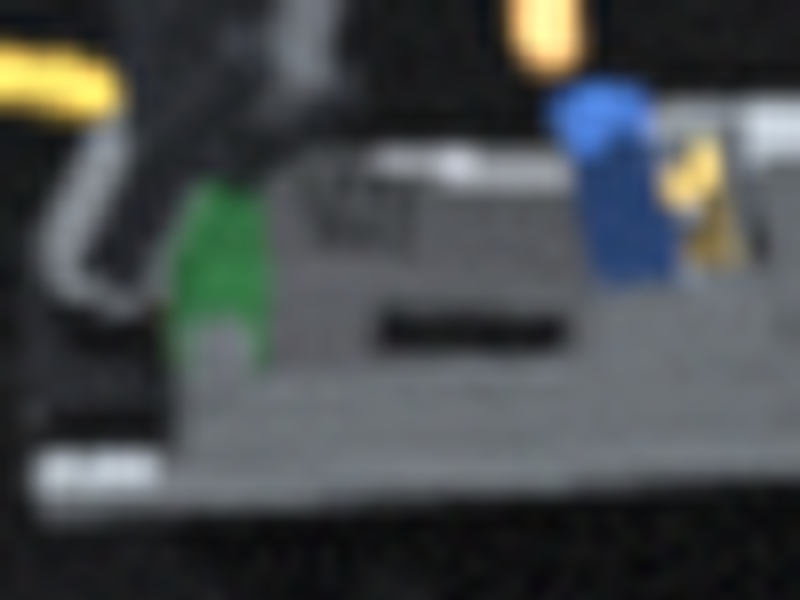

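Run:
```python
from h import *
p,Rt=tip(-66.5,0.5,27.5,.70);plan(p,Rt,5)
```

```text
need 2 n 5 rot [-0.     0.249  0.001] d [-0.0005 -0.0001 -0.0001]
0 [ 0.001 -0.     0.001] [-0.     0.063  0.   ]
1 [ 0.001 -0.     0.001] [-0.     0.063  0.   ]
2 [ 0.001 -0.     0.001] [-0.     0.063  0.   ]
3 [ 0.001 -0.     0.001] [-0.     0.063  0.   ]
4 [ 0.001 -0.     0.001] [-0.     0.063  0.   ]
```

Just a pure turn about the TCP.

```bash
python3 -m crank '[[-1,[0,0,0],[0,0.063,0]],[-1,[0,0,0],[0,0.063,0]],[-1,[0,0,0],[0,0.063,0]],[-1,[0,0,0],[0,0.063,0]],[-1,[0,0,0],[0,0.063,0]]]'
python3 -m crank '[[-1,[0,0,0],[0,0,0]],[-1,[0,0,0],[0,0,0]],[-1,[0,0,0],[0,0,0]],[-1,[0,0,0],[0,0,0]],[-1,[0,0,0],[0,0,0]]]'
python3 -c "
from h import *
print(tipnow())
s=snap('side','s12.png')
cv2.imwrite('pics/c15.png',cv2.resize(s[185:225,295:345],(800,640),interpolation=2)[:600])
"
```

```text
clock: 17.0
position: [0.4913, 0.1366, 0.0517]
ee_rot: [0.005, 0.939, 0.002, -0.343]
ft_force: [-8.2, 1.0, 0.9]
grip_width: -0.0
clock: 17.5
position: [0.4925, 0.1364, 0.0518]
ee_rot: [0.005, 0.94, 0.002, -0.341]
ft_force: [-2.6, -0.4, -1.2]
grip_width: -0.001
[-64.58028644   0.4917832   27.88682201]
```

View pics/c15.png

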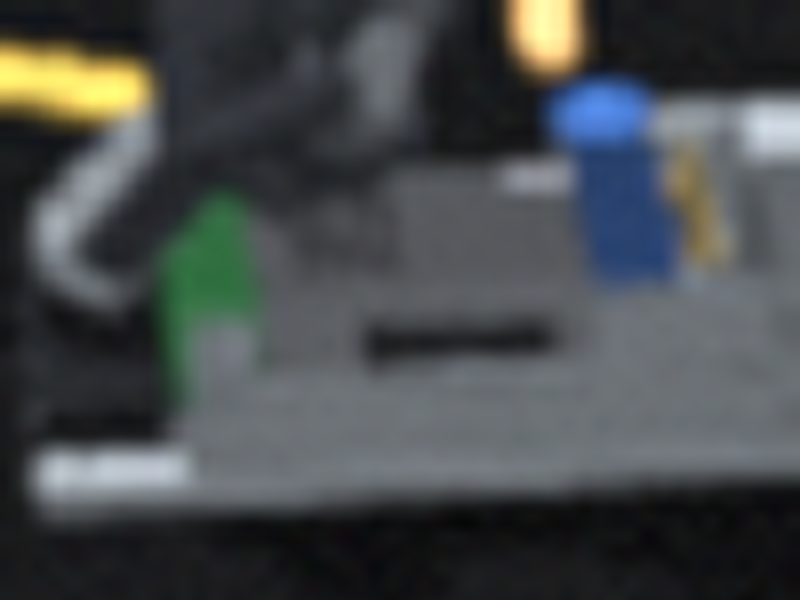

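```bash
python3 -m crank '[[-1,[0.1,0,0],[0,0,0]],[-1,[0.3,0,-0.1],[0,0,0]],[-1,[0.3,0,-0.3],[0,-0.1,0]],[-1,[0,0,-0.4],[0,-0.18,0]],[-1,[0,0,-0.4],[0,-0.18,0]]]'
python3 -c "
from h import *
print(tipnow());st()
s=snap('side','s13.png');
for n,p in dict(tb=(-54,-25,10),flat_m=(-54,-25,38),flat_p=(-54,25,38),up_m=(-54,-25,52),g_m_fl=(-36,-25,38),g_p=(-36,25,38)).items(): print(n,np.round((proj('side',dw(*p))-[295,185])*16))
cv2.imwrite('pics/c16.png',cv2.resize(s[185:225,295:345],(800,640),interpolation=2)[:600])
"
```

```text
clock: 18.05
position: [0.5042, 0.1362, 0.1682]
ee_rot: [0.006, 0.987, 0.001, -0.163]
ft_force: [-0.7, -0.7, 0.3]
grip_width: 0.0
[-43.89350907   0.43797224 143.83578659]
t 18.05 p [0.5042 0.1362 0.1682] q [ 0.006   0.9866  0.0014 -0.1632] F [-0.7 -0.7  0.3] w 0.0
j [ 0.32  0.53 -0.82  1.56  0.23  1.51  1.03]
tb [161. 419.]
flat_m [158. 305.]
flat_p [139. 177.]
up_m [156. 247.]
g_m_fl [245. 299.]
g_p [224. 172.]
```

View pics/c16.png

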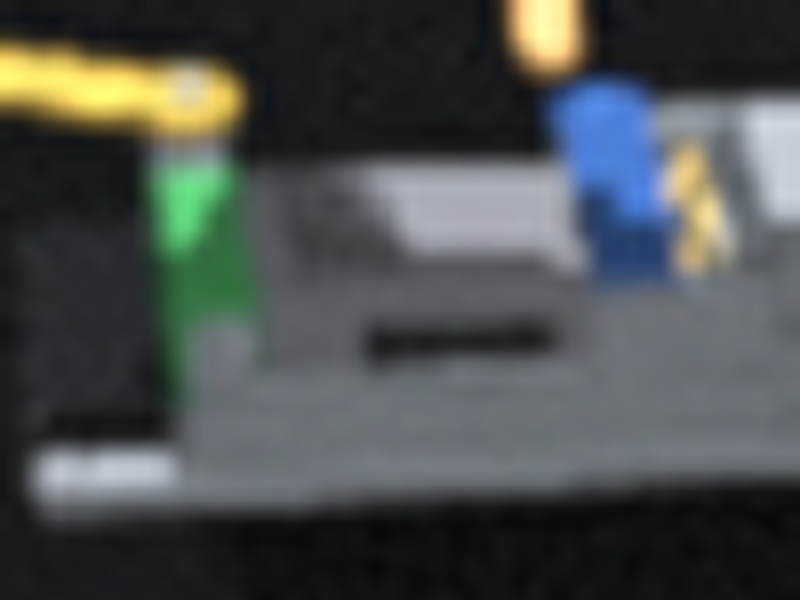

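The tail has dropped behind the sill and the pack looks flat: its far tail corner is at crop (150,170), against (139,177) predicted for flat. Now I'll press it home from above.

Run:
```python
from h import *
Rt=rot(DY+np.pi,0);plan(dw(-38,0,75),Rt,5)
```

```text
need 3 n 5 rot [ 0.002 -0.31   0.003] d [ 0.0067 -0.0027 -0.0998]
0 [-0.092 -0.007  0.232] [ 0.    -0.079  0.001]
1 [-0.078 -0.007  0.238] [ 0.    -0.079  0.001]
2 [-0.063 -0.007  0.242] [ 0.    -0.079  0.001]
3 [-0.048 -0.007  0.245] [ 0.    -0.079  0.001]
4 [-0.032 -0.007  0.248] [ 0.    -0.079  0.001]
```

```bash
python3 -m crank '[[-1,[-0.092,0,0.23],[0,-0.079,0]],[-1,[-0.078,0,0.235],[0,-0.079,0]],[-1,[-0.063,0,0.24],[0,-0.079,0]],[-1,[-0.048,0,0.24],[0,-0.079,0]],[-1,[-0.032,0,0.24],[0,-0.079,0]]]'
python3 -m crank '[[-1,[0,0,0.06],[0,0,0]],[-1,[0,0,0.05],[0,0,0]],[-1,[0,0,0.025],[0,0,0]],[-1,[0,0,0],[0,0,0]],[-1,[0,0,0],[0,0,0]]]'
python3 -c "
from h import *
o=st();print(wd(o['position']))"
```

```text
clock: 18.6
position: [0.5078, 0.1362, 0.0682]
ee_rot: [0.006, 1.0, 0.001, -0.011]
ft_force: [0.2, 0.3, 0.4]
grip_width: -0.0
clock: 19.1
position: [0.5071, 0.1363, 0.06]
ee_rot: [0.006, 1.0, -0.001, -0.014]
ft_force: [-18.2, -5.9, 33.4]
grip_width: -0.002
t 19.1 p [0.5071 0.1363 0.06  ] q [ 6.100e-03  9.999e-01 -5.000e-04 -1.380e-02] F [-18.2  -5.9  33.4] w -0.002
j [ 0.33  0.46 -0.8   1.87  0.37  1.    0.93]
[-44.29581268   0.58644368  59.99374384]
```

TCP z of 60.0 mm in contact puts the pack top at 38 mm, as it should be when seated. The press is firm, so I'll ease off and lift clear.

```bash
python3 -m crank '[[-1,[0,0,-0.03],[0,0,0]],[-1,[0,0,-0.02],[0,0,0]],[-1,[0,0,-0.2],[0,0,0]],[-1,[0,0,-0.4],[0,0,0]],[-1,[0,0,-0.4],[0,0,0]]]'
python3 -m crank '[[-1,[0.3,0,-0.4],[0,0,0]],[-1,[0.5,0,-0.2],[0,0,0]],[-1,[0.5,0.2,0],[0,0,0]],[-1,[0.2,0.5,0],[0,0,0]],[-1,[0,0.6,0],[0,0,0]]]'
python3 -c "
from h import *
o=st();print(wd(o['position']))
s=snap('side','s14.png');a=snap('top','t14.png')
cv2.imwrite('pics/c17.png',np.hstack([cv2.resize(a[170:270,170:270],(400,400),interpolation=2),cv2.resize(s[150:250,275:375],(400,400),interpolation=2)]))
"
```

```text
clock: 19.6
position: [0.5094, 0.1364, 0.1433]
ee_rot: [0.006, 1.0, 0.001, -0.013]
ft_force: [-0.4, -1.0, -0.2]
grip_width: -0.003
clock: 20.1
position: [0.3909, 0.2414, 0.1944]
ee_rot: [0.007, 1.0, -0.001, -0.01]
ft_force: [1.8, 0.2, -0.1]
grip_width: 0.003
t 20.1 p [0.3909 0.2414 0.1944] q [ 0.0071  0.9999 -0.0014 -0.0103] F [ 1.8  0.2 -0.1] w 0.003
j [ 0.37  0.12 -1.06  1.9   0.1   1.2   0.84]
[-161.7668577   104.19578616  194.43113412]
```

View pics/c17.png

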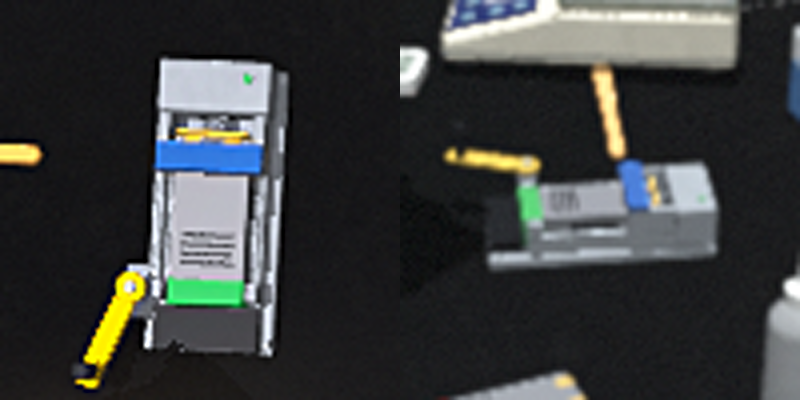

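Run:
```python
from h import *
a=cv2.imread('pics/t14.png');h=cv2.cvtColor(a,cv2.COLOR_BGR2HSV)
m=cv2.inRange(h,(50,120,80),(75,255,255));m[:,:205]=0;m[:,240:]=0;m[:225]=0
x,y,w,hh=cv2.boundingRect(m);print(x,y,w,hh)
for u,v in((x-.5,y-.5),(x+w-.5,y-.5),(x-.5,y+hh-.5),(x+w-.5,y+hh-.5)):print(np.round(wd(onz('top',u,v,.038)),1))
# keeper black post top
for p in((85,372),(90,382),(130,288)): print(np.round(wd(onz('top',170+p[0]/4,170+p[1]/4,.047)),1))
plan(dw(-84,104,105),rot(DY+np.pi),4)
```

```text
211 239 20 8
[-37.5  27.1  38. ]
[-35.2 -25.1  38. ]
[-58.3  25.9  38. ]
[-56.  -26.3  38. ]
[-103.4   71.7   47. ]
[-109.7   68.1   47. ]
[-47.9  45.6  47. ]
need 3 n 4 rot [ 0.004 -0.024  0.007] d [ 0.0781 -0.0072 -0.0894]
0 [-0.251 -0.022  0.273] [ 0.001 -0.008  0.002]
1 [-0.249 -0.022  0.275] [ 0.001 -0.008  0.002]
2 [-0.248 -0.021  0.276] [ 0.001 -0.008  0.002]
3 [-0.246 -0.02   0.278] [ 0.001 -0.008  0.002]
```

```bash
python3 -m crank '[[-1,[-0.25,-0.02,0.27],[0,-0.008,0]],[-1,[-0.25,-0.02,0.275],[0,-0.008,0]],[-1,[-0.25,-0.02,0.275],[0,-0.008,0]],[-1,[-0.246,-0.02,0.275],[0,0,0]],[-1,[0,0,0],[0,0,0]]]'
python3 -c "
from h import *
o=st();print(wd(o['position']));plan(dw(-86,102,80),rot(DY+np.pi),2)
s=snap('side','s15.png');a=snap('top','t15.png')
cv2.imwrite('pics/c18.png',np.hstack([cv2.resize(a[170:270,170:270],(400,400),interpolation=2),cv2.resize(s[130:230,265:365],(400,400),interpolation=2)]))
"
```

```text
clock: 20.7
position: [0.4712, 0.2327, 0.1017]
ee_rot: [0.007, 1.0, 0.0, -0.005]
ft_force: [-0.5, -0.7, 0.2]
grip_width: -0.003
t 20.7 p [0.4712 0.2327 0.1017] q [ 7.2e-03  1.0e+00  2.0e-04 -4.9e-03] F [-0.5 -0.7  0.2] w -0.003
j [ 0.25  0.42 -0.93  1.85  0.38  1.07  0.73]
[-81.39962607  96.49634673 101.71545162]
need 1 n 2 rot [ 0.    -0.01  -0.002] d [-0.0045  0.0056 -0.0217]
0 [0.027 0.034 0.136] [ 0.    -0.006 -0.001]
1 [0.028 0.034 0.136] [ 0.    -0.006 -0.001]
```

View pics/c18.png

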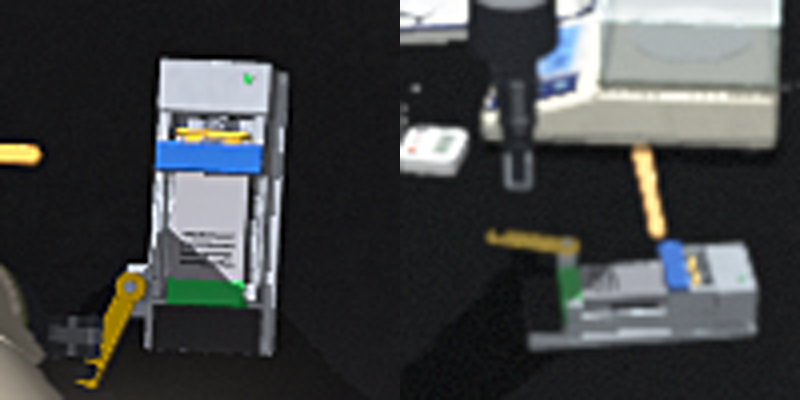

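```bash
python3 -m crank '[[-1,[0.027,0.034,0.136],[0,-0.006,0]],[-1,[0.028,0.034,0.136],[0,-0.006,0]],[-1,[0,0,0],[0,0,0]],[-1,[0.044,-0.1,0],[0,0,0]],[-1,[0.044,-0.1,0],[0,0,0]]]'
python3 -m crank '[[-1,[0.1,-0.15,0],[0,0,0]],[-1,[0.037,-0.106,0],[0,0,0]],[-1,[0.037,-0.106,0],[0,0,0]],[-1,[0,-0.12,0],[0,0,0]],[-1,[0,-0.118,0],[0,0,0]]]'
python3 -m crank '[[-1,[-0.03,-0.113,0],[0,0,0]],[-1,[-0.032,-0.112,0],[0,0,0]],[-1,[-0.06,-0.095,0],[0,0,0]],[-1,[-0.065,-0.093,0],[0,0,0]],[-1,[0,0,0],[0,0,0]]]'
python3 -c "
from h import *
o=st();print(wd(o['position']))"
```

```text
clock: 21.3
position: [0.4582, 0.2235, 0.0822]
ee_rot: [0.006, 1.0, 0.0, 0.002]
ft_force: [-1.5, 0.7, 0.4]
grip_width: -0.001
clock: 21.8
position: [0.4442, 0.1752, 0.082]
ee_rot: [0.006, 1.0, 0.0, 0.002]
ft_force: [0.0, 0.6, 0.2]
grip_width: 0.001
clock: 22.3
position: [0.4594, 0.1415, 0.0817]
ee_rot: [0.007, 1.0, 0.0, 0.002]
ft_force: [0.6, -0.4, 0.2]
grip_width: -0.001
t 22.3 p [0.4594 0.1415 0.0817] q [6.9e-03 1.0e+00 3.0e-04 1.6e-03] F [ 0.6 -0.4  0.2] w -0.001
j [ 0.45  0.33 -0.94  1.98  0.33  0.98  0.91]
[-92.05821346   5.20045588  81.74691103]
```

Now sweep on to just short of the stop.

```bash
python3 -m crank '[[-1,[-0.085,-0.075,0],[0,0,0]],[-1,[-0.09,-0.075,0],[0,0,0]],[-1,[-0.07,-0.04,0],[0,0,0]],[-1,[-0.065,-0.03,0],[0,0,0]],[-1,[0,0,0],[0,0,0]]]'
python3 -c "
from h import *
o=st();print(wd(o['position']))
s=snap('side','s16.png');a=snap('top','t16.png')
cv2.imwrite('pics/c19.png',np.hstack([cv2.resize(a[170:270,170:270],(400,400),interpolation=2),cv2.resize(s[150:250,265:365],(400,400),interpolation=2)]))
"
```

```text
clock: 22.8
position: [0.4839, 0.1246, 0.0819]
ee_rot: [0.006, 1.0, 0.001, 0.002]
ft_force: [-0.1, 0.2, 0.2]
grip_width: 0.0
t 22.8 p [0.4839 0.1246 0.0819] q [6.3e-03 1.0e+00 5.0e-04 1.8e-03] F [-0.1  0.2  0.2] w 0.0
j [ 0.46  0.37 -0.91  1.94  0.35  0.99  0.94]
[-67.36262128 -11.466475    81.87578283]
```

View pics/c19.png

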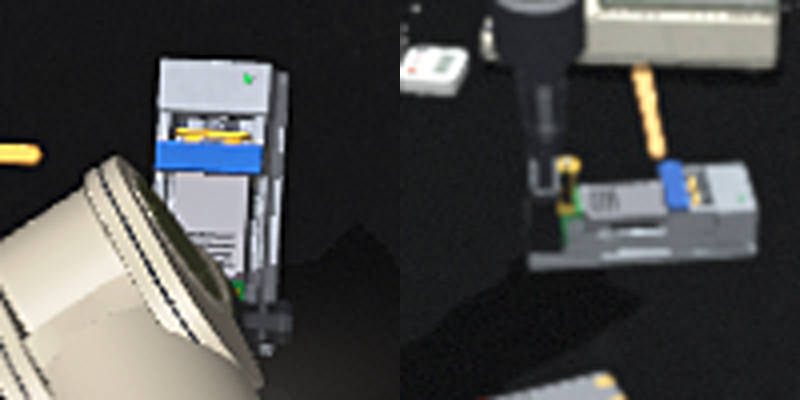

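```bash
python3 -m crank '[[-1,[-0.013,-0.005,0],[0,0,0]],[-1,[-0.013,-0.005,0],[0,0,0]],[-1,[-0.013,0,0],[0,0,0]],[-1,[0,0,0],[0,0,0]],[-1,[0,0,0],[0,0,0]]]'
python3 -m crank '[[-1,[-0.012,0,0],[0,0,0]],[-1,[0,0,0],[0,0,0]],[-1,[0,0,0],[0,0,0]],[-1,[0,0,0],[0,0,0]],[-1,[0,0,0],[0,0,0]]]'
python3 -c "
from h import *
o=st();print(wd(o['position']))"
```

```text
clock: 23.4
position: [0.4863, 0.1241, 0.0819]
ee_rot: [0.006, 1.0, 0.0, 0.002]
ft_force: [0.5, -0.2, 0.6]
grip_width: 0.0
clock: 23.9
position: [0.4873, 0.1241, 0.082]
ee_rot: [0.006, 1.0, 0.0, 0.002]
ft_force: [-0.7, -0.2, -0.5]
grip_width: -0.003
t 23.9 p [0.4873 0.1241 0.082 ] q [5.9e-03 1.0e+00 4.0e-04 1.7e-03] F [-0.7 -0.2 -0.5] w -0.003
j [ 0.46  0.38 -0.91  1.93  0.36  1.    0.94]
[-63.99160381 -11.89318447  81.95138997]
```

```bash
python3 -m crank '[[-1,[-0.012,0,0],[0,0,0]],[-1,[0,0,0],[0,0,0]],[-1,[-0.01,0,0],[0,0,0]],[-1,[0,0,0],[0,0,0]],[-1,[0,0,0],[0,0,0]]]'
python3 -m crank '[[-1,[-0.006,0,0],[0,0,0]],[-1,[0,0,0],[0,0,0]],[-1,[0,0,0],[0,0,0]],[-1,[0,0,0],[0,0,0]],[-1,[0,0,0],[0,0,0]]]'
python3 -m crank '[[-1,[-0.006,0,0],[0,0,0]],[-1,[0,0,0],[0,0,0]],[-1,[0,0,0],[0,0,0]],[-1,[0,0,0],[0,0,0]],[-1,[0,0,0],[0,0,0]]]'
```

```text
clock: 24.4
position: [0.4891, 0.1241, 0.082]
ee_rot: [0.006, 1.0, 0.0, 0.002]
ft_force: [-1.0, 0.0, -0.3]
grip_width: 0.001
clock: 24.9
position: [0.4894, 0.1241, 0.0819]
ee_rot: [0.006, 1.0, 0.0, 0.002]
ft_force: [-1.0, -0.7, 0.2]
grip_width: -0.0
clock: 25.4
position: [0.4896, 0.124, 0.0818]
ee_rot: [0.006, 1.0, 0.0, 0.001]
ft_force: [-4.6, -0.4, 2.3]
grip_width: -0.005
```

The force has risen to about 5 N, so the keeper is at its stop. I'll back off, rise and look.

```bash
python3 -m crank '[[-1,[0.1,0,0],[0,0,0]],[-1,[0.2,0,0],[0,0,0]],[-1,[0,0,-0.4],[0,0,0]],[-1,[0,0,-0.5],[0,0,0]],[-1,[0,-0.5,-0.2],[0,0,0]]]'
python3 -m crank '[[-1,[0,-0.6,0],[0,0,0]],[-1,[0,-0.6,0],[0,0,0]],[-1,[0,-0.5,0],[0,0,0]],[-1,[0,0,0],[0,0,0]],[-1,[0,0,0],[0,0,0]]]'
python3 - <<'E'
from h import *
st()
s=snap('side','s17.png');a=snap('top','t17.png')
cv2.imwrite('pics/c20.png',np.hstack([cv2.resize(a[180:265,180:265],(400,400),interpolation=2),cv2.resize(s[165:235,285:355],(400,400),interpolation=2)]))
f=85/400
for ph in(0,.05,.1,.15): print(ph,[np.round((proj('top',dw(-46-r*np.sin(ph),46-r*np.cos(ph),47))-180)/f) for r in(0,60,70)])
# movement check vs t0
t0=cv2.imread('pics/t0.png');d=cv2.absdiff(a,t0).max(2);cv2.imwrite('pics/d.png',np.vstack([d[60:360]]))
E
```

```text
clock: 25.9
position: [0.4663, 0.0892, 0.1735]
ee_rot: [0.002, 1.0, 0.002, 0.005]
ft_force: [1.5, -0.8, 0.8]
grip_width: 0.003
clock: 26.4
position: [0.4637, -0.0522, 0.1698]
ee_rot: [0.007, 1.0, 0.0, 0.002]
ft_force: [0.4, 1.4, 0.3]
grip_width: 0.001
t 26.4 p [ 0.4637 -0.0522  0.1698] q [6.9e-03 1.0e+00 3.0e-04 2.3e-03] F [0.4 1.4 0.3] w 0.001
j [ 0.86  0.13 -0.88  1.94  0.11  1.12  1.49]
0 [array([105., 288.]), array([214., 293.]), array([232., 294.])]
0.05 [array([105., 288.]), array([213., 298.]), array([231., 300.])]
0.1 [array([105., 288.]), array([213., 304.]), array([231., 306.])]
0.15 [array([105., 288.]), array([212., 309.]), array([230., 313.])]
```

View pics/c20.png

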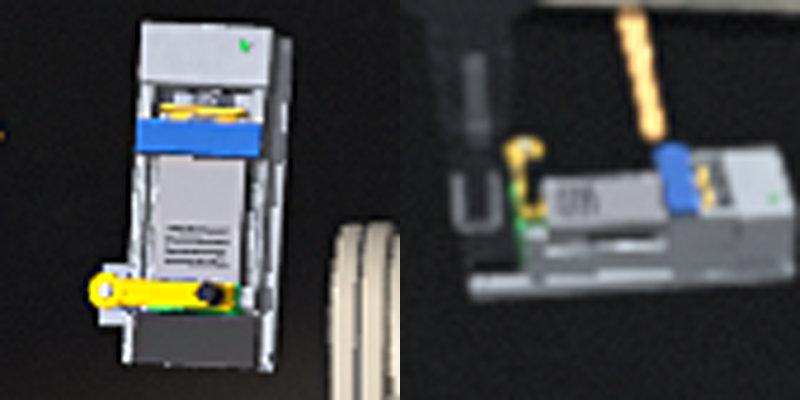

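View pics/t17.png

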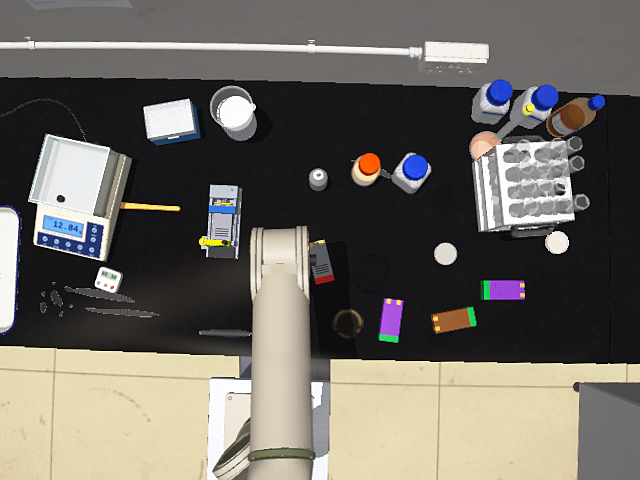

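The keeper lies straight across: pivot (105,290), tip (235,293), matching 0 rad. The pack is under it with the spring plate compressed. The red pack, bottles, dish and look-alikes are where they started, and the arm is clear. Handing in.

```bash
python3 -c "
from h import *
print(manip.hand_in())"
```

```text
the job is handed in; nothing more can be done
None
```

I loaded the green pack and handed the job in at about 26.5 s of the 72 s allowed. The hand-in gives no verdict, so the checks below are my own.

1. **Keeper out:** I swung it to about 2.0 rad, clear of the bay.
2. **Pack laid in:** I set the green pack nose-down with its tail up on the sill and let go. The picture after release showed it lying there by itself.
3. **Pack pushed home:** I pushed from the green end. Leaning the tool 0.45 rad did not drop the tail, but turning it to 0.7 rad did. I then pressed the pack down from above.
4. **Keeper back:** I swung it back until it met its stop, at about 5 N.

**Last checks:**
- **Pack height:** the press contact put its top at 38 mm, as it should be when seated.
- **Tail position:** the tail edge read x = -56 to -58 against the nominal -55, which is within what one pixel can tell.
- **Keeper angle:** about 0.02 rad from across.
- **Spring:** the plate looks compressed, but I could not measure it directly.
- **Surroundings:** by eye, the other bench items looked unmoved in the last top view. The arm partly covered the red pack.
- **Robot:** it stood clear, touching nothing.

**Off the mark:** the press from above reached 33 N, more than the suggested 5 to 20 N but under the limits.

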